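# Bump-test sample baskets on a spring-balanced beam

## Robot

A 7-joint arm with a two-finger parallel gripper is mounted at the origin on a cart in front of the work surface, level with it; the furniture and walls round the work are solid. World frame = base frame: x ahead of the robot, y to its left, z up, the work surface at z = 0. Lengths are in m, angles in rad, forces in N, time in s.
With the tool pointing down it reaches from about 0.4 to 0.85 m from the base axis. Payload 10.4 kg.
Tool frame: the origin (TCP) lies midway between the tips of the shut fingers; the grasp point (between the pads) lies 19 mm behind it; z points along the fingers, x is the direction in which the jaws open and shut, and the axes are right-handed (so a half turn about z gives the same grasp; the last joint's range is limited). The gripper opens to 85 mm and grips with 20 to 120 N. Pads are 22 mm wide; open, the fingers measure 114 mm over their backs; the gripper's body (76 mm by 85 mm) begins 54 mm behind the grasp point. The pads swing forward as they close: fully open they stand 13 mm farther back than shut.
Start: joints at [1.232, 0.332, -0.065, 1.46, 0.022, 1.35, -0.088], TCP at [0.194, -0.594, 0.231] pointing down, gripper open.
Joint ranges: [-2.6, 2.6], [-0.5, 2.12], [-1.47, 1.34], [0.16, 2.42], [-1.27, 4.41], [0.06, 2.06], [-2.6, 2.6]. Speed limits (rad/s): [2.22, 2.22, 2.79, 2.79, 3.14, 3.14, 3.14].

## Interface

Orientations are given as a unit quaternion [x, y, z, w].
In Python, from workcell import manip, cams gives the robot as it stands.
- The arm moves only by the tool move_arm, never from a script. Its argument "moves" is a list of rows, each a list of 7 numbers: the turn, a rotation vector about the tool's x, y, z in degrees, then the shift along the tool's x, y, z in m, then the finger opening in m, from 0 to 0.0854. A call has 1 to 10 rows; each row is the pose to reach, as a shift and turn from the pose commanded when the call began, along the tool's axes at that moment; what a row does not reach only later rows make up. A row lasts 1/10 s, in which the tool goes at most 50 mm and 8.59 degrees, less where a joint would pass 70% of its speed; a pose out of reach is approached as far as the arm can. A call with a gripper value outside its range is refused whole. The fingers move at their own pace and stop on an object; "grip_force" is the grip in N (left out, the last holds). Time passes only in rows, so rows that repeat a pose let the fingers close. It gives the time, the measured TCP pose, the force and the opening at its end, in the units of the state.
- manip.get_obs(): the state, without advancing time (a new reading comes with each control period).
- cams.camera(name): name is "scene" or "top" or "wrist"; returns the picture (400x640x3 uint8, red, green, blue); there is no depth.
- cams.camera_params(name): a dict with "fx", "fy", "cx", "cy" (pixels), "xyz" and "rotation" of the camera in the world. Camera axes: x right, y up, looking along -z (the intrinsics and any distortion apply to the point x, -y, -z); pixel columns grow to the right and rows downward; lengths in m; the calibration is good to about 2 mm. The wrist camera is an equidistant fisheye: a pixel r from the principal point sees the ray r / f radians off the axis. A picture is of the moment at which its call begins: read the wrist's pose just before it. camera_params takes no time and is no camera call; for the wrist camera it gives the pose at the moment of the call.
- manip.hand_in(): hands the job in, once; it reports no verdict.
The state is a dict: "clock": time; "joint_pos": joint angles; "joint_velocities": joint speeds; "tau": joint torques, N m; "position": TCP position; "ee_rot": TCP orientation; "ft_force": force on the tool from outside, world axes, zero at the start; "torque": the same for the moment, N m; "grip_width": opening from 0.0 (shut) to 1.0 (fully open).
Only numpy, scipy, OpenCV 4.12 (cv2) and the standard library are available. Lean on these libraries where they do the work, as an engineer would, in place of code of your own. Each camera call takes 0.05 s, during which the arm holds its last target. There are 200 camera calls.

## Task

Bump-test the sample baskets standing on the bench (two or three of them): hang every basket by its bail on a peg of the stand's spring-balanced beam, going down with the beam as it sinks and letting go of a basket only once it hangs at rest. With all of them hanging still, swing the spring hammer back by its grip until the catch holds it, let go, and then press the trigger button down so that it strikes. Finally take the baskets off again, gently, and stand them all upright inside the white tray; leave the timer and the beaker alone.

Things in the scene. Friction and masses are not known exactly. Their poses are not given: they have to be found in the camera images.
- basket_0_mid (a point): sample basket (two or three alike are present), 157 mm high, 0.28-0.42 kg: open steel box 70 x 60 mm (x, y), 32 mm high, with a weight fixed in it, under a gable-shaped wire bail with a black grip tab on its peak. This point is on its axis, 78 mm above the underside; z up. Hanging, it is 28 mm below the axis of the peg
- basket_0_bail (a point): underside of the peak of that basket's bail, 111 mm above its underside; two wires in the basket's plane x = 0 slope down from here by 15 mm to uprights 28 mm either side along y. A peg passes along x below this point and carries it
- basket_0_tab (a point): middle of that basket's upright grip tab: 10 mm thick (x), 32 mm wide (y), 40 mm high (20 mm above and below this point), 137 mm above the basket's underside
- basket_1_mid (a point): sample basket (two or three alike are present), 157 mm high, 0.28-0.42 kg: open steel box 70 x 60 mm (x, y), 32 mm high, with a weight fixed in it, under a gable-shaped wire bail with a black grip tab on its peak. This point is on its axis, 78 mm above the underside; z up. Hanging, it is 28 mm below the axis of the peg
- basket_1_bail (a point): underside of the peak of that basket's bail, 111 mm above its underside; two wires in the basket's plane x = 0 slope down from here by 15 mm to uprights 28 mm either side along y. A peg passes along x below this point and carries it
- basket_1_tab (a point): middle of that basket's upright grip tab: 10 mm thick (x), 32 mm wide (y), 40 mm high (20 mm above and below this point), 137 mm above the basket's underside
- basket_2_mid (a point): sample basket (two or three alike are present), 157 mm high, 0.28-0.42 kg: open steel box 70 x 60 mm (x, y), 32 mm high, with a weight fixed in it, under a gable-shaped wire bail with a black grip tab on its peak. This point is on its axis, 78 mm above the underside; z up. Hanging, it is 28 mm below the axis of the peg
- basket_2_bail (a point): underside of the peak of that basket's bail, 111 mm above its underside; two wires in the basket's plane x = 0 slope down from here by 15 mm to uprights 28 mm either side along y. A peg passes along x below this point and carries it
- basket_2_tab (a point): middle of that basket's upright grip tab: 10 mm thick (x), 32 mm wide (y), 40 mm high (20 mm above and below this point), 137 mm above the basket's underside
- stand: bump-test stand, fixed to the bench, grey foot plate 400 mm long along its own y; origin on the bench top under the post that carries the beam; its -x faces the robot, z up. The beam runs from the post to the stand's -y side, its pivot 200 mm above the bench; the hammer is on the +y side
- beam (a joint): angle of the spring-balanced aluminium beam (14 x 16 mm, 310 mm long) about its level pivot; 0 = level, positive = sunk. Empty it stays at about -0.2 (tip up); the spring gives 6 N m/rad: one basket sinks it by 0.05 to 0.2 rad depending on the peg, three by 0.3 to 0.45. It bobs for about a second if let go suddenly
- peg_inner (a point): peg nearest the post, 130 mm from the pivot: round steel, 10 mm thick, sticks out level from the beam to the stand's -x. This point is on its axis half-way along, where a basket should hang, free for 24 mm to either side: the beam at +x, at -x an end flange of 20 mm diameter (10 mm above the axis) that keeps the basket on
- peg_middle (a point): peg in the middle, 210 mm from the pivot: round steel, 10 mm thick, sticks out level from the beam to the stand's -x. This point is on its axis half-way along, where a basket should hang, free for 24 mm to either side: the beam at +x, at -x an end flange of 20 mm diameter (10 mm above the axis) that keeps the basket on
- peg_outer (a point): peg nearest the beam's tip, 290 mm from the pivot: round steel, 10 mm thick, sticks out level from the beam to the stand's -x. This point is on its axis half-way along, where a basket should hang, free for 24 mm to either side: the beam at +x, at -x an end flange of 20 mm diameter (10 mm above the axis) that keeps the basket on
- hammer (a joint): angle of the spring hammer about its upright pivot; 0 = head on the anvil, arm to the stand's -y; grows as the grip is swung towards the robot (clockwise from above). Swung past about 1.28 and let go, it comes back a little and stays caught; stop at 1.45. Its spring pulls with 1 to 5 N at the grip, and the catch adds about 3 N as the hammer rides over it from 1.0 to 1.2
- hammer_grip (a point): middle of the hammer's upright round black grip, 20 mm diameter (25 mm at the top), 95 mm above the bench; the grip reaches from 30 mm below to 24 mm above this point and is 90 mm from the hammer's pivot
- hammer_pivot (a point): point on the hammer's upright pivot axis, at the height of the grip's middle
- trigger (a joint): travel of the trigger button (m), 0 = up, 0.013 = fully down; springs back. With the hammer cocked, pressing it down about 0.010 (3 to 4 N) lets the hammer go
- trigger_pad (a point): centre of the top of the black trigger button, 29 mm diameter, 66 mm above the bench, pressed straight down; it lies outside the hammer's sweep
- tray: low white tray for the tested baskets, 125 x 310 mm (x, y) outside, rim 12 mm high, walls and floor 4 mm thick, fixed; origin under its centre on the bench, long side along its y; three baskets fit side by side with their y along the tray's y
- timer: green laboratory timer 66 x 92 x 28 mm, to be left alone; origin at the centre of its underside
- beaker: clear plastic beaker 77 mm wide, 93 mm high, to be left alone; origin at the centre of its underside
Not all that is in view belongs to the job. Leave any purple or yellow look-alike of the part that bears basket_1_mid alone.

How it is judged:
By the outcome, as a careful person would: the job done as asked, in the order asked, and still so for the second after the job is handed in, with the robot touching nothing.
Of basket_0, basket_1, basket_2 only 2 to 3 are there at a start; the rules pass over those that are not, and their reading is None.
At some moment in a run one of basket_0, basket_1, basket_2 may be knocked a few centimetres aside while the robot is not near it.
It also fails if it takes over 210 s, if anything falls off the work surface, if the arm or the gripper's body presses on something with over 40 N, if the wrist force passes 120 N, or if a joint passes its speed limit or range.

## Working session

There is one attempt and no reset: what is moved stays moved. The work goes in short steps, Python scripts to look and compute and a tool call to move; the robot and the scene stay as the last step left them, time stands still between calls to the robot, and variables do not carry over. Pictures are saved under pics/ and viewed, about 12 in all and at most 16, crops included, and the job is handed in when it is done.

Besides the shell and the picture viewer there is one more tool, called after "Request:" as name(argument=value, ...) on one line, values as JSON. move_arm: Moves the arm, as the interface text tells. Its arguments: {"type":"object","properties":{"moves":{"type":"array","items":{"type":"array","items":{"type":"number"}}},"grip_force":{"type":"number"}},"required":["moves"]}

```bash
ls; mkdir -p pics; python3 - <<'E'
from workcell import manip, cams
import cv2, numpy as np
o=manip.get_obs(); print({k:np.round(v,3).tolist() for k,v in o.items()})
for n in ("scene","top"):
    im=cams.camera(n); cv2.imwrite(f"pics/{n}0.png",im[:,:,::-1])
    print(n,{k:np.round(v,4).tolist() if not isinstance(v,str) else v for k,v in cams.camera_params(n).items()})
a=cv2.imread("pics/scene0.png");b=cv2.imread("pics/top0.png")
cv2.imwrite("pics/both0.png",np.vstack([cv2.resize(a,(480,300)),cv2.resize(b,(480,300))]))
E
```

```text
pics
{'clock': 0.0, 'joint_pos': [1.232, 0.333, -0.065, 1.461, 0.022, 1.35, -0.089], 'joint_velocities': [-0.001, 0.0, 0.0, -0.002, -0.0, 0.0, -0.0], 'tau': [0.001, -62.545, 0.049, -39.159, 0.016, 0.01, 0.0], 'position': [0.194, -0.594, 0.23], 'ee_rot': [0.809, -0.587, -0.001, -0.0], 'ft_force': [0.217, 0.348, 0.019], 'torque': [-0.065, 0.005, -0.02], 'grip_width': 1.0}
scene {'fx': 508.0659, 'fy': 508.0659, 'cx': 315.493, 'cy': 198.0766, 'xyz': [-0.3238, 0.9266, 1.1146], 'rotation': [-0.1546, 0.4289, 0.8336, -0.3119]}
top {'fx': 378.4483, 'fy': 378.4483, 'cx': 320.5466, 'cy': 196.5484, 'xyz': [0.3875, -0.1088, 1.4747], 'rotation': [0.0373, -0.0414, -0.7003, 0.7117]}
```

View pics/scene0.png

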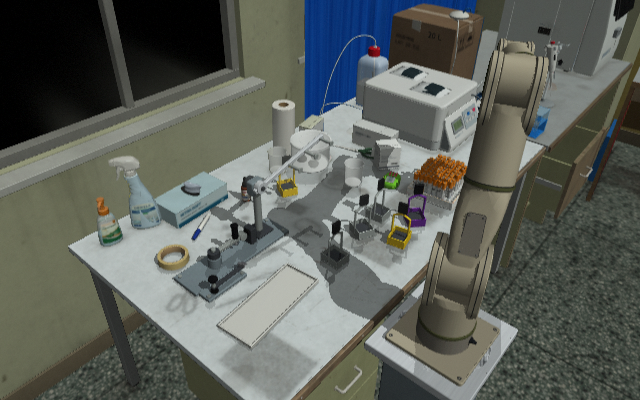

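View pics/top0.png

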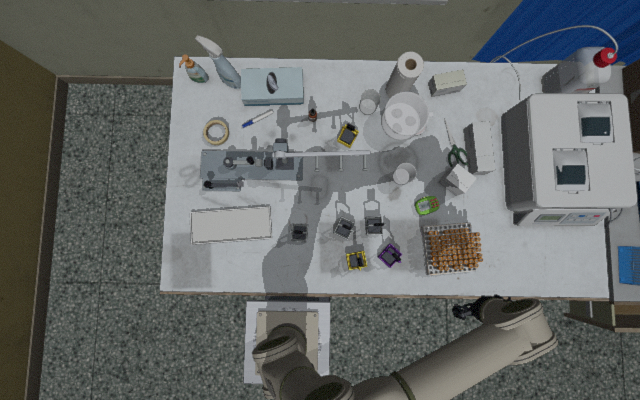

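Scene: grey baskets at scene px (335,255), (362,229), (379,210) and top px (300,232), (344,226), (374,222). The look-alikes are yellow at top (355,260) and (347,133), and purple at (390,254). The stand is at top (280,155) and the tray at (231,224). Next I'll take enlarged crops.

```bash
python3 - <<'E'
import cv2, numpy as np
a=cv2.imread("pics/scene0.png");b=cv2.imread("pics/top0.png")
def crop(im,x0,y0,x1,y1,s): return cv2.resize(im[y0:y1,x0:x1],None,fx=s,fy=s,interpolation=cv2.INTER_CUBIC)
cv2.imwrite("pics/c_top.png",crop(b,190,125,390,275,4))
cv2.imwrite("pics/c_scene.png",crop(a,170,130,450,310,2.85))
E
```

```text
(no output)
```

View pics/c_top.png

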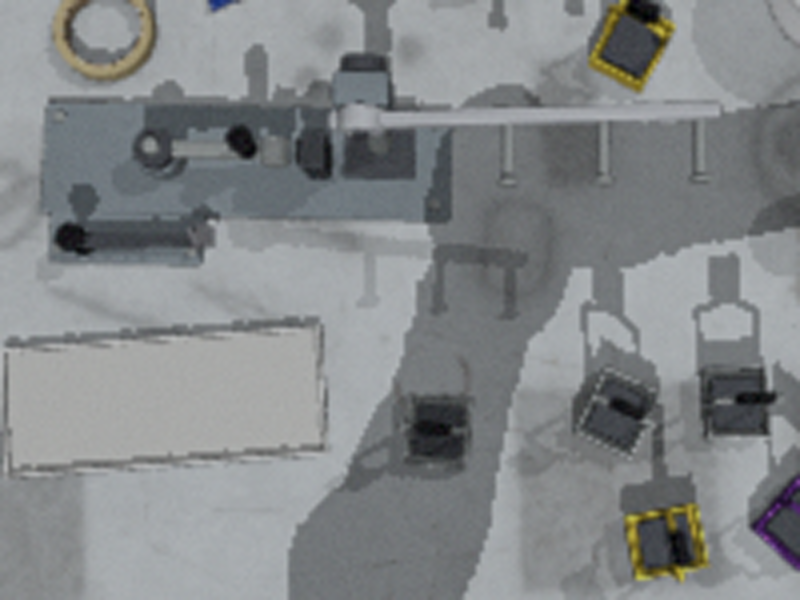

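View pics/c_scene.png

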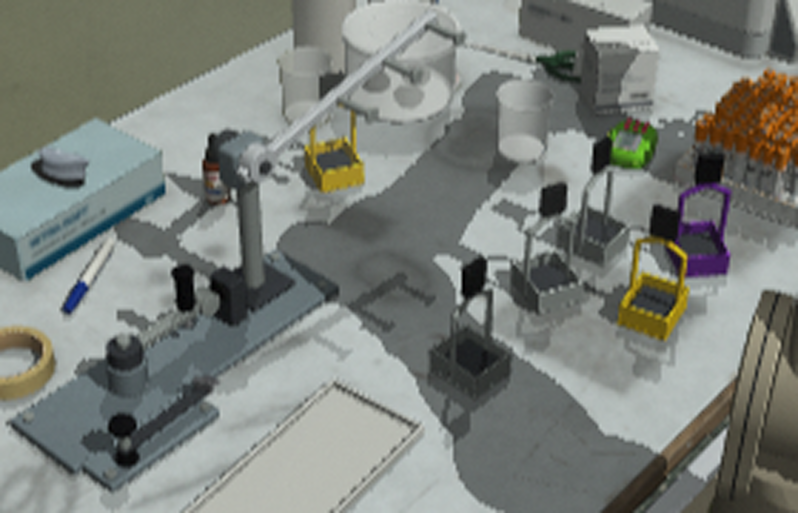

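Three grey baskets are present: A (tab at crop 432,428), B (627,407) and C (755,397). The look-alikes are yellow and purple, so they're easy to exclude. Next step is triangulation.

```bash
cat > h.py <<'E'
from workcell import manip, cams
import cv2, numpy as np
from scipy.spatial.transform import Rotation as R
def ray(name,px,P=None):
    P=P or cams.camera_params(name); u=(px[0]-P["cx"])/P["fx"]; v=(px[1]-P["cy"])/P["fy"]
    if name=="wrist":
        r=np.hypot(u,v); s=np.sin(r)/r if r>1e-9 else 1; d=np.array([u*s,-v*s,-np.cos(r)])
    else: d=np.array([u,-v,-1.]); d/=np.linalg.norm(d)
    return np.array(P["xyz"]),R.from_quat(P["rotation"]).apply(d)
def tri(rays):
    A=sum(np.eye(3)-np.outer(d,d) for o,d in rays); b=sum((np.eye(3)-np.outer(d,d))@o for o,d in rays)
    p=np.linalg.solve(A,b); return p,max(np.linalg.norm(np.cross(p-o,d)) for o,d in rays)
def atz(r,z): o,d=r; return o+d*(z-o[2])/d[2]
def proj(name,p,P=None):
    P=P or cams.camera_params(name); c=R.from_quat(P["rotation"]).inv().apply(np.array(p)-P["xyz"]); x,y,z=c[0],-c[1],-c[2]
    if name=="wrist":
        h=np.hypot(x,y); k=np.arctan2(h,z)/h if h>1e-9 else 1/z
        return np.array([P["cx"]+P["fx"]*x*k,P["cy"]+P["fy"]*y*k])
    return np.array([P["cx"]+P["fx"]*x/z,P["cy"]+P["fy"]*y/z])
def down(yaw): # tool x along world yaw, z down
    return R.from_euler('z',yaw)*R.from_euler('x',np.pi)
def jog(p,yaw,prev=None):
    """row numbers to reach world p with jaw axis at yaw (mod pi), tool down"""
    o=manip.get_obs(); R0,p0=(R.from_quat(o["ee_rot"]),np.array(o["position"])) if prev is None else prev
    c=[down(yaw+k*np.pi) for k in (0,1)]; q=min(c,key=lambda q:(R0.inv()*q).magnitude())
    w=(R0.inv()*q).as_rotvec(degrees=True); s=R0.inv().apply(np.array(p)-p0)
    return np.round(w,1).tolist()+np.round(s,4).tolist(),(q,np.array(p))
E
python3 - <<'E'
from h import *
T=lambda X,Y:((X+.5)/4-.5+190,(Y+.5)/4-.5+125)
S=lambda X,Y:((X+.5)/2.85-.5+170,(Y+.5)/2.85-.5+130)
pts=dict(tabA=((432,428),(474,277)),tabB=((627,407),(553,199)),tabC=((755,397),(602,155)),
flO=((699,180),(460,38)),flM=((605,180),(420,80)),flI=((509,180),(378,118)),
trig=((70,235),(123,422)),grip=((240,138),(183,270)),hpiv=((155,148),(127,343)))
for k,(t,s) in pts.items():
    p,e=tri([ray("top",T(*t)),ray("scene",S(*s))]); print(k,p.round(3),round(e,4))
for c in [(5,345),(320,318),(325,447),(10,475)]: print("tray",atz(ray("top",T(*c)),.012).round(3))
for c in [(45,97),(42,215),(450,218)]: print("plate",atz(ray("top",T(*c)),.008).round(3))
for c in [(507,122),(509,180),(604,122),(605,180),(699,122),(699,180)]: print("peg",atz(ray("top",T(*c)),.24).round(3))
print(cams.camera_params("wrist"))
E
```

```text
tabA [ 0.411 -0.037  0.136] 0.0004
tabB [ 0.433 -0.209  0.136] 0.0004
tabC [ 0.443 -0.322  0.135] 0.0006
flO [ 0.614 -0.256  0.259] 0.0001
flM [ 0.616 -0.182  0.234] 0.002
flI [ 0.615 -0.104  0.22 ] 0.0045
trig [0.588 0.311 0.063] 0.0009
grip [0.673 0.145 0.116] 0.0004
hpiv [0.671 0.233 0.069] 0.0003
tray [0.487 0.384 0.012]
tray [0.518 0.081 0.012]
tray [0.394 0.072 0.012]
tray [0.363 0.373 0.012]
plate [0.733 0.359 0.008]
plate [0.615 0.356 0.008]
plate [ 0.619 -0.043  0.008]
peg [ 0.664 -0.099  0.24 ]
peg [ 0.615 -0.101  0.24 ]
peg [ 0.665 -0.18   0.24 ]
peg [ 0.616 -0.181  0.24 ]
peg [ 0.667 -0.259  0.24 ]
peg [ 0.618 -0.259  0.24 ]
{'fx': 309.70691628693146, 'fy': 309.70691628693146, 'cx': 325.23702411950603, 'cy': 199.16234615722965, 'xyz': array([ 0.26995198, -0.57046564,  0.37285561]), 'rotation': array([-0.12443814,  0.09119557, -0.57994088,  0.79991693])}
```

```bash
python3 - <<'E'
from h import *
print(jog((.443,-.322,.26),0)[0])
E
```

```text
[-0.0, 0.1, -71.9, -0.181, -0.3211, -0.0292]
```

Request:
move_arm(moves=[[0, 0, -72, -0.181, -0.321, -0.029, 0.06], [0, 0, -72, -0.181, -0.321, -0.029, 0.06], [0, 0, -72, -0.181, -0.321, -0.029, 0.06], [0, 0, -72, -0.181, -0.321, -0.029, 0.06], [0, 0, -72, -0.181, -0.321, -0.029, 0.06], [0, 0, -72, -0.181, -0.321, -0.029, 0.06], [0, 0, -72, -0.181, -0.321, -0.029, 0.06], [0, 0, -72, -0.181, -0.321, -0.029, 0.06], [0, 0, -72, -0.181, -0.321, -0.029, 0.06], [0, 0, -72, -0.181, -0.321, -0.029, 0.06]], grip_force=40)

```text
clock: 1.1
position: [0.4433, -0.3217, 0.26]
ee_rot: [1.0, 0.002, -0.0, -0.0]
ft_force: [0.4, -0.8, -0.9]
grip_width: 0.702
```

```bash
python3 - <<'E'
from h import *
o=manip.get_obs(); P=cams.camera_params("wrist"); im=cams.camera("wrist")[:,:,::-1].copy(); 
print(o["clock"],o["position"].round(3) if hasattr(o["position"],"round") else o["position"],o["ee_rot"],P["xyz"],P["rotation"])
import json; json.dump({k:np.array(v).tolist() for k,v in P.items()},open("w1.json","w"))
for n,p in dict(C=(.443,-.322,.157),B=(.433,-.209,.157)).items(): print(n,proj("wrist",p,P))
cv2.imwrite("pics/w1.png",cv2.resize(im,(800,500)))
E
```

```text
1.1 [ 0.443 -0.322  0.26 ] [ 9.99998087e-01  1.94057503e-03 -2.18050451e-04 -1.09575623e-04] [ 0.44492431 -0.24460381  0.40229899] [-1.53737861e-01  2.89264073e-04  2.03639204e-03  9.88109528e-01]
C [322.90713423 198.20235905]
B [310.38927646  58.96381976]
```

View pics/w1.png

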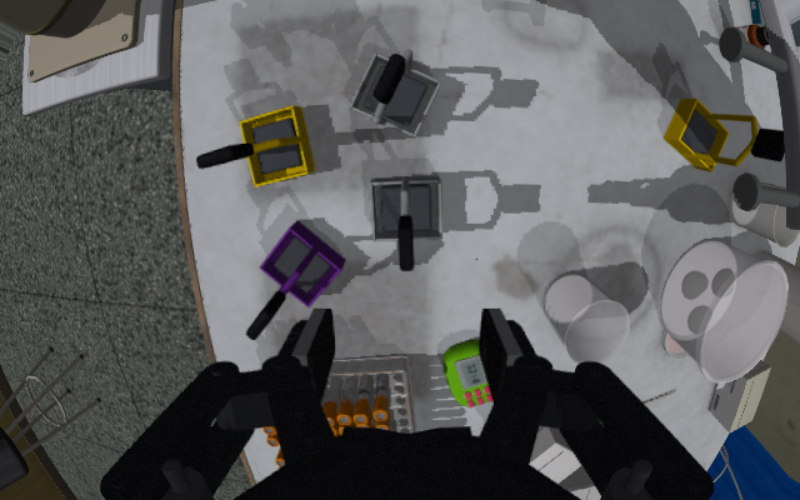

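```bash
python3 - <<'E'
from h import *
import json; P=json.load(open("w1.json"))
W=lambda X,Y:((X+.5)/1.25-.5,(Y+.5)/1.25-.5)
for n,c in dict(B=[(375,50),(440,80),(415,135),(352,105)],C=[(372,178),(438,175),(440,238),(375,241)]).items():
    q=np.array([atz(ray("wrist",W(*k),P),.032) for k in c]); print(n,q.mean(0).round(3),[np.linalg.norm(q[i]-q[i-1]).round(3) for i in range(4)],[np.arctan2(*(q[1]-q[0])[1::-1]).round(3),np.arctan2(*(q[2]-q[3])[1::-1]).round(3)])
r,s=jog((.443,-.322,.126),.045); print(r)
E
```

```text
B [ 0.434 -0.208  0.032] [np.float64(0.058), np.float64(0.068), np.float64(0.058), np.float64(0.066)] [np.float64(-0.448), np.float64(-0.459)]
C [ 0.444 -0.321  0.032] [np.float64(0.063), np.float64(0.063), np.float64(0.063), np.float64(0.065)] [np.float64(0.05), np.float64(0.052)]
[-0.0, 0.0, -2.6, 0.0003, -0.0004, 0.134]
```

Request:
move_arm(moves=[[0, 0, -2.7, 0, 0, 0.045, 0.06], [0, 0, -2.7, 0, 0, 0.09, 0.06], [0, 0, -2.7, 0, 0, 0.12, 0.06], [0, 0, -2.7, 0, 0, 0.134, 0.06], [0, 0, -2.7, 0, 0, 0.134, 0.06], [0, 0, -2.7, 0, 0, 0.134, 0.0], [0, 0, -2.7, 0, 0, 0.134, 0.0], [0, 0, -2.7, 0, 0, 0.134, 0.0], [0, 0, -2.7, 0, 0, 0.134, 0.0], [0, 0, -2.7, 0, 0, 0.134, 0.0]])

```text
clock: 2.15
position: [0.4435, -0.3229, 0.1275]
ee_rot: [1.0, 0.024, 0.001, 0.001]
ft_force: [-2.1, -1.0, 6.7]
grip_width: 0.111
```

Request:
move_arm(moves=[[0, 0, 0, 0, 0, -0.01, 0.0], [0, 0, 0, 0, 0, -0.03, 0.0], [0, 0, 0, 0, 0, -0.05, 0.0], [0, 0, 0, 0, 0, -0.05, 0.0]])

```text
clock: 2.55
position: [0.4443, -0.3229, 0.1791]
ee_rot: [1.0, 0.024, 0.002, 0.001]
ft_force: [0.7, 0.3, -4.0]
grip_width: 0.108
```

```bash
python3 - <<'E'
from h import *
a,s=jog((.52,-.258,.300),.012); print(a)
for p in [(.56,-.258,.3),(.642,-.258,.3),(.642,-.258,.281)]:
  print(jog(p,.012,None)[0])
E
```

```text
[0.2, -0.2, 2.1, 0.0792, -0.0608, -0.1208]
[0.2, -0.2, 2.1, 0.1191, -0.0588, -0.1207]
[0.2, -0.2, 2.1, 0.201, -0.0548, -0.1204]
[0.2, -0.2, 2.1, 0.201, -0.0549, -0.1014]
```

Request:
move_arm(moves=[[0.2, -0.2, 2.1, 0.0, 0.0, -0.04, 0], [0.2, -0.2, 2.1, 0.02, -0.02, -0.08, 0], [0.2, -0.2, 2.1, 0.05, -0.045, -0.11, 0], [0.2, -0.2, 2.1, 0.079, -0.0605, -0.1207, 0], [0.2, -0.2, 2.1, 0.11, -0.059, -0.1207, 0], [0.2, -0.2, 2.1, 0.14, -0.057, -0.1207, 0], [0.2, -0.2, 2.1, 0.17, -0.056, -0.1205, 0], [0.2, -0.2, 2.1, 0.19, -0.055, -0.1204, 0], [0.2, -0.2, 2.1, 0.201, -0.055, -0.1204, 0], [0.2, -0.2, 2.1, 0.201, -0.055, -0.1204, 0]])

```text
clock: 3.55
position: [0.6419, -0.2566, 0.2943]
ee_rot: [1.0, 0.007, -0.003, -0.003]
ft_force: [-1.4, 0.4, -3.2]
grip_width: 0.105
```

```bash
python3 - <<'E'
from h import *
o=manip.get_obs(); print(np.round(o["position"],4),np.round(o["ft_force"],2))
a=cams.camera("scene")[:,:,::-1];b=cams.camera("top")[:,:,::-1]
c=lambda im,x,y,w,h,s:cv2.resize(im[y:y+h,x:x+w],None,fx=s,fy=s,interpolation=cv2.INTER_CUBIC)
cv2.imwrite("pics/h1.png",np.hstack([c(a,250,110,130,150,3),c(b,280,120,100,150,3)[:, :]]))
cv2.imwrite("pics/top1.png",b)
E
```

```text
[ 0.6419 -0.2566  0.2943] [-1.4   0.43 -3.2 ]
```

View pics/h1.png

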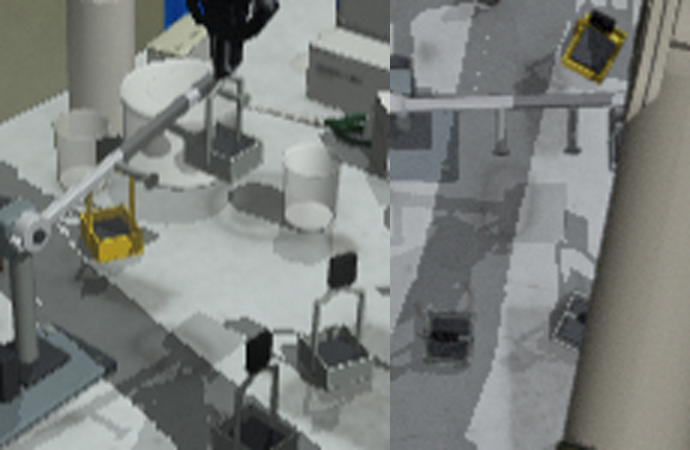

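Request:
move_arm(moves=[[0, 0, 0, 0, 0, 0.005, 0], [0, 0, 0, 0, 0, 0.01, 0], [0, 0, 0, 0, 0, 0.015, 0], [0, 0, 0, 0, 0, 0.02, 0], [0, 0, 0, 0, 0, 0.025, 0], [0, 0, 0, 0, 0, 0.03, 0], [0, 0, 0, 0, 0, 0.035, 0], [0, 0, 0, 0, 0, 0.04, 0], [0, 0, 0, 0, 0, 0.04, 0], [0, 0, 0, 0, 0, 0.04, 0]])

```text
clock: 4.65
position: [0.6408, -0.2579, 0.2567]
ee_rot: [1.0, 0.006, -0.002, -0.001]
ft_force: [-0.7, -4.8, -0.7]
grip_width: 0.109
```

Request:
move_arm(moves=[[0, 0, 0, 0, 0.002, 0.001, 0], [0, 0, 0, 0, 0.004, 0.002, 0], [0, 0, 0, 0, 0.0055, 0.003, 0], [0, 0, 0, 0, 0.0055, 0.003, 0], [0, 0, 0, 0, 0.0055, 0.003, 0]])

```text
clock: 5.15
position: [0.6412, -0.2627, 0.2537]
ee_rot: [1.0, 0.006, -0.002, -0.002]
ft_force: [0.8, 0.2, -1.5]
grip_width: 0.109
```

Request:
move_arm(moves=[[0, 0, 0, 0, 0.0005, 0.004, 0], [0, 0, 0, 0, 0.001, 0.008, 0], [0, 0, 0, 0, 0.001, 0.012, 0], [0, 0, 0, 0, 0.0015, 0.016, 0], [0, 0, 0, 0, 0.0015, 0.018, 0], [0, 0, 0, 0, 0.0015, 0.02, 0], [0, 0, 0, 0, 0.0015, 0.02, 0], [0, 0, 0, 0, 0.0015, 0.02, 0]])

```text
clock: 5.95
position: [0.6411, -0.2644, 0.2339]
ee_rot: [1.0, 0.006, -0.002, -0.002]
ft_force: [2.1, -0.5, 0.7]
grip_width: 0.11
```

Request:
move_arm(moves=[[0, 0, 0, 0, 0, 0.003, 0], [0, 0, 0, 0, 0, 0.003, 0], [0, 0, 0, 0, 0, 0.003, 0]])

```text
clock: 6.25
position: [0.641, -0.2645, 0.2307]
ee_rot: [1.0, 0.006, -0.002, -0.002]
ft_force: [1.5, -1.8, -0.2]
grip_width: 0.105
```

Request:
move_arm(moves=[[0, 0, 0, 0, 0, 0.004, 0], [0, 0, 0, 0, 0, 0.004, 0], [0, 0, 0, 0, 0, 0.004, 0]])

```text
clock: 6.55
position: [0.6408, -0.2646, 0.2265]
ee_rot: [1.0, 0.006, -0.002, -0.002]
ft_force: [1.3, -1.4, 0.2]
grip_width: 0.111
```

Request:
move_arm(moves=[[0, 0, 0, 0, 0, 0, 0.015], [0, 0, 0, 0, 0, 0, 0.02], [0, 0, 0, 0, 0, 0, 0.03], [0, 0, 0, 0, 0, 0, 0.04], [0, 0, 0, 0, 0, 0, 0.04], [0, 0, 0, 0, 0, 0, 0.04]])

```text
clock: 7.15
position: [0.6409, -0.2644, 0.2267]
ee_rot: [1.0, 0.006, -0.002, -0.002]
ft_force: [0.2, 0.5, 0.0]
grip_width: 0.466
```

```bash
python3 - <<'E'
from h import *
o=manip.get_obs(); print(np.round(o["position"],4),np.round(o["ft_force"],2))
P=cams.camera_params("wrist");w=cams.camera("wrist")[:,:,::-1]
a=cams.camera("scene")[:,:,::-1]
c=lambda im,x,y,w,h,s:cv2.resize(im[y:y+h,x:x+w],None,fx=s,fy=s,interpolation=cv2.INTER_CUBIC)
cv2.imwrite("pics/h2.png",np.hstack([c(a,250,90,130,170,2.4),cv2.resize(w[:,120:],None,fx=.85,fy=1.02)[:408]]))
E
```

```text
[ 0.6409 -0.2644  0.2267] [0.2  0.47 0.02]
```

View pics/h2.png

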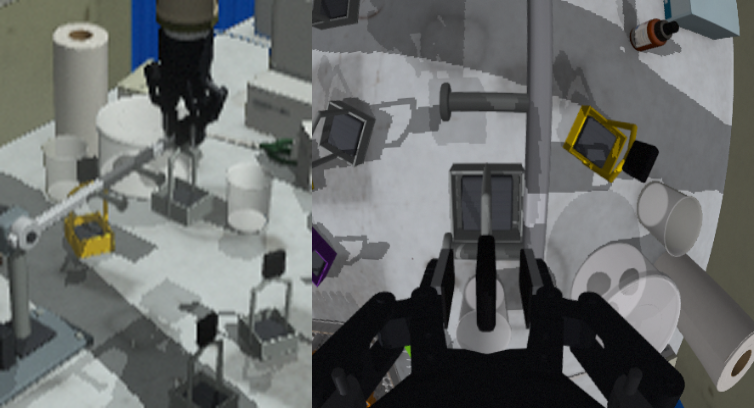

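```bash
cat >> h.py <<'E'
def tab(c,rad=45,z=.137,name="wrist"):
    """dark-blob check of a tab expected at xy c: plane-mapped centroid, long-axis yaw"""
    P=cams.camera_params(name); im=cams.camera(name); u,v=proj(name,(*c,z),P)
    m=(im.max(2)<45).astype(np.uint8); n,l,s,ce=cv2.connectedComponentsWithStats(m)
    out=[]
    for i in range(1,n):
        if s[i,4]>40 and np.hypot(*(ce[i]-(u,v)))<rad: out.append((s[i].tolist(),ce[i].round(1).tolist(),atz(ray(name,ce[i],P),z).round(3).tolist()))
    return (round(u,1),round(v,1)),out
E
python3 - <<'E'
from h import *
print(jog((.434,-.209,.27),-.45)[0])
E
```

```text
[-0.1, 0.2, 26.5, -0.2064, -0.058, -0.0424]
```

Request:
move_arm(moves=[[0, 0, 0, 0, 0, -0.02, 0.04], [0, 0, 0, 0, 0, -0.05, 0.04], [0, 0, 0, 0, 0, -0.08, 0.04], [0, 0, 0, 0, 0, -0.08, 0.04]])

```text
clock: 7.65
position: [0.6426, -0.2648, 0.3118]
ee_rot: [1.0, 0.006, 0.002, -0.001]
ft_force: [0.8, 0.9, 0.4]
grip_width: 0.471
```

```bash
python3 - <<'E'
from h import *
print(manip.get_obs()["position"],jog((.434,-.209,.26),-.45)[0])
E
```

```text
[ 0.64259383 -0.26478575  0.31176376] [-0.1, -0.2, 26.5, -0.2081, -0.0582, 0.0512]
```

Request:
move_arm(moves=[[0, 0, 8, -0.05, -0.015, 0.0, 0.06], [0, 0, 16, -0.1, -0.03, 0.02, 0.06], [0, 0, 26.5, -0.15, -0.045, 0.04, 0.06], [0, 0, 26.5, -0.208, -0.058, 0.05, 0.06], [0, 0, 26.5, -0.208, -0.058, 0.05, 0.06], [0, 0, 26.5, -0.208, -0.058, 0.05, 0.06], [0, 0, 26.5, -0.208, -0.058, 0.05, 0.06]])

```text
clock: 8.35
position: [0.4323, -0.2092, 0.2579]
ee_rot: [0.975, -0.224, -0.002, -0.001]
ft_force: [-0.2, 0.3, -0.5]
grip_width: 0.701
```

```bash
python3 - <<'E'
from h import *
print(tab((.434,-.209)))
print(jog((.434,-.209,.126),-.45)[0])
im=cams.camera("wrist")[:,:,::-1]; cv2.imwrite("pics/w2.png",im)
E
```

```text
((np.float64(325.3), np.float64(191.8)), [([299, 141, 53, 76, 969], [326.7, 181.3], [0.439, -0.201, 0.137]), ([306, 147, 16, 4, 44], [313.2, 148.9], [0.441, -0.17, 0.137])])
[-0.1, 0.2, -0.0, 0.0014, -0.0004, 0.1319]
```

View pics/w2.png

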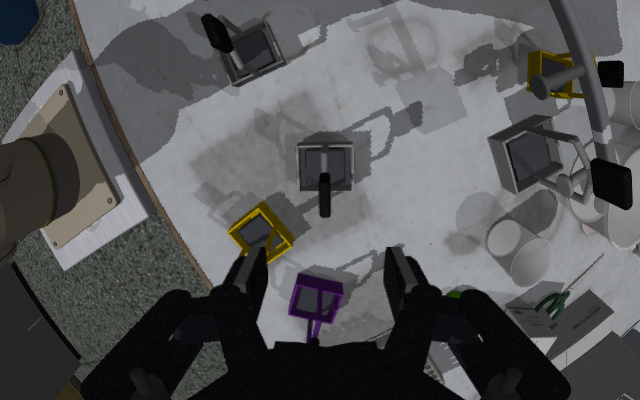

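Request:
move_arm(moves=[[0, 0, 0, 0.001, 0, 0.045, 0.06], [0, 0, 0, 0.001, 0, 0.09, 0.06], [0, 0, 0, 0.001, 0, 0.12, 0.06], [0, 0, 0, 0.001, 0, 0.133, 0.06], [0, 0, 0, 0.001, 0, 0.133, 0.06], [0, 0, 0, 0.001, 0, 0.133, 0.0], [0, 0, 0, 0.001, 0, 0.133, 0.0], [0, 0, 0, 0.001, 0, 0.133, 0.0], [0, 0, 0, 0.001, 0, 0.133, 0.0], [0, 0, 0, 0.001, 0, 0.133, 0.0]])

```text
clock: 9.45
position: [0.4332, -0.2091, 0.1257]
ee_rot: [0.975, -0.223, -0.002, -0.001]
ft_force: [-2.6, 1.3, 5.9]
grip_width: 0.108
```

Request:
move_arm(moves=[[0, 0, 0, 0, 0, -0.01, 0.0], [0, 0, 0, 0, 0, -0.03, 0.0], [0, 0, 0, 0, 0, -0.06, 0.0], [0, 0, 0, 0, 0, -0.09, 0.0], [0, 0, 0, 0, 0, -0.12, 0.0], [0, 0, 0, 0, 0, -0.13, 0.0], [0, 0, 0, 0, 0, -0.13, 0.0]])

```text
clock: 10.15
position: [0.4337, -0.2097, 0.2557]
ee_rot: [0.975, -0.223, -0.001, -0.001]
ft_force: [-0.1, 0.7, -4.0]
grip_width: 0.105
```

```bash
python3 - <<'E'
from h import *
o=manip.get_obs(); print(o["position"],o["ft_force"])
for p in [(.53,-.184,.250),(.642,-.184,.250)]: print(jog(p,.012)[0])
E
```

```text
[ 0.43374503 -0.20970555  0.25573301] [-0.10374735  0.70525146 -4.03261998]
[-0.1, 0.1, -26.5, 0.0755, -0.065, 0.0056]
[-0.1, 0.1, -26.5, 0.1763, -0.1138, 0.0055]
```

Request:
move_arm(moves=[[0, 0, -8, 0.02, -0.018, 0.004, 0], [0, 0, -16, 0.04, -0.035, 0.005, 0], [0, 0, -23, 0.06, -0.05, 0.005, 0], [0, 0, -26.5, 0.0755, -0.065, 0.005, 0], [0, 0, -26.5, 0.1, -0.077, 0.005, 0], [0, 0, -26.5, 0.126, -0.089, 0.005, 0], [0, 0, -26.5, 0.152, -0.102, 0.005, 0], [0, 0, -26.5, 0.169, -0.11, 0.005, 0], [0, 0, -26.5, 0.1763, -0.1138, 0.005, 0], [0, 0, -26.5, 0.1763, -0.1138, 0.005, 0]])

```text
clock: 11.15
position: [0.6414, -0.1831, 0.2467]
ee_rot: [1.0, 0.007, -0.003, -0.002]
ft_force: [-0.6, 0.1, -3.5]
grip_width: 0.11
```

Request:
move_arm(moves=[[0, 0, 0, 0, 0, 0.005, 0], [0, 0, 0, 0, 0, 0.01, 0], [0, 0, 0, 0, 0, 0.015, 0], [0, 0, 0, 0, 0, 0.018, 0], [0, 0, 0, 0, 0, 0.018, 0]])

```text
clock: 11.65
position: [0.6409, -0.1838, 0.2305]
ee_rot: [1.0, 0.006, -0.002, -0.002]
ft_force: [-1.2, -0.3, -3.0]
grip_width: 0.108
```

```bash
python3 - <<'E'
from h import *
w=cams.camera("wrist")[:,:,::-1]; cv2.imwrite("pics/w3.png",w)
o=manip.get_obs(); print(o["position"],o["ft_force"])
E
```

```text
[ 0.64117175 -0.18380678  0.23085787] [-0.09260085 -0.00950119 -2.5802917 ]
```

View pics/w3.png

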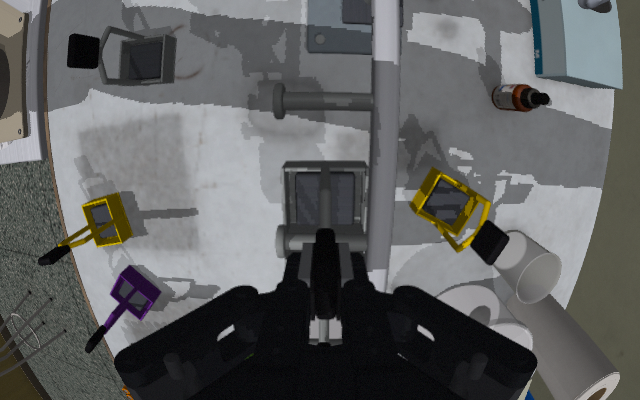

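Request:
move_arm(moves=[[0, 0, 0, 0, 0, 0.004, 0], [0, 0, 0, 0, 0, 0.008, 0], [0, 0, 0, 0, 0, 0.012, 0], [0, 0, 0, 0, 0, 0.016, 0], [0, 0, 0, 0, 0, 0.02, 0], [0, 0, 0, 0, 0, 0.024, 0], [0, 0, 0, 0, 0, 0.028, 0], [0, 0, 0, 0, 0, 0.03, 0], [0, 0, 0, 0, 0, 0.03, 0], [0, 0, 0, 0, 0, 0.03, 0]])

```text
clock: 12.7
position: [0.6415, -0.1833, 0.2012]
ee_rot: [1.0, 0.006, -0.002, -0.002]
ft_force: [0.0, 1.7, 0.4]
grip_width: 0.111
```

Request:
move_arm(moves=[[0, 0, 0, 0, 0, 0.003, 0], [0, 0, 0, 0, 0, 0.003, 0], [0, 0, 0, 0, 0, 0.003, 0]])

```text
clock: 13.0
position: [0.6415, -0.1832, 0.1981]
ee_rot: [1.0, 0.006, -0.002, -0.002]
ft_force: [0.8, 1.7, 1.9]
grip_width: 0.109
```

Request:
move_arm(moves=[[0, 0, 0, 0, 0, 0.003, 0], [0, 0, 0, 0, 0, 0.003, 0], [0, 0, 0, 0, 0, 0.003, 0]])

```text
clock: 13.3
position: [0.6415, -0.183, 0.195]
ee_rot: [1.0, 0.006, -0.002, -0.002]
ft_force: [1.0, 3.9, 2.5]
grip_width: 0.109
```

Request:
move_arm(moves=[[0, 0, 0, 0, -0.001, -0.003, 0], [0, 0, 0, 0, -0.003, -0.006, 0], [0, 0, 0, 0, -0.003, -0.006, 0], [0, 0, 0, 0, -0.003, -0.006, 0]])

```text
clock: 13.7
position: [0.641, -0.1821, 0.201]
ee_rot: [1.0, 0.005, -0.002, -0.001]
ft_force: [0.5, -2.0, 0.4]
grip_width: 0.11
```

```bash
python3 - <<'E'
from h import *
a=cams.camera("scene")[:,:,::-1]
o=manip.get_obs(); print(o["position"],o["ft_force"])
c=lambda im,x,y,w,h,s:cv2.resize(im[y:y+h,x:x+w],None,fx=s,fy=s,interpolation=cv2.INTER_CUBIC)
cv2.imwrite("pics/h3.png",c(a,240,100,130,120,5))
E
```

```text
[ 0.64094969 -0.18201507  0.20086362] [ 1.23542711 -5.34815431  0.57834827]
```

View pics/h3.png

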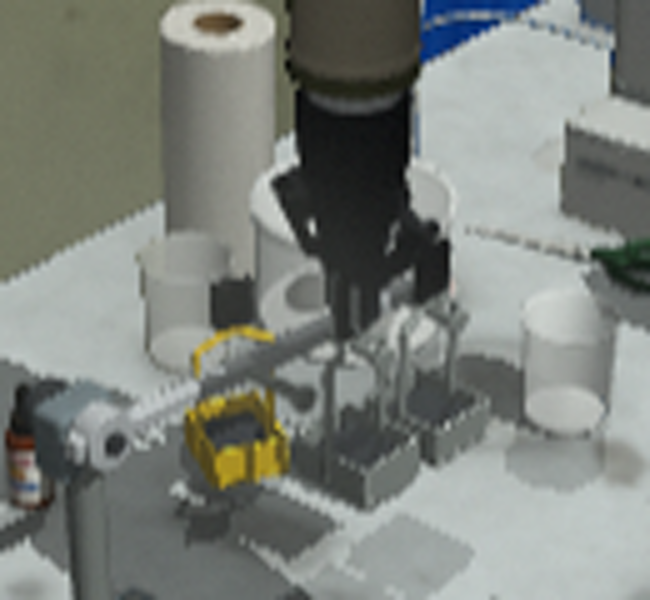

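Request:
move_arm(moves=[[0, 0, 0, 0, 0.001, 0.001, 0], [0, 0, 0, 0, 0.0018, 0.001, 0], [0, 0, 0, 0, 0.0018, 0.001, 0], [0, 0, 0, 0, 0.0018, 0.001, 0]])

```text
clock: 14.15
position: [0.6411, -0.1822, 0.1998]
ee_rot: [1.0, 0.006, -0.002, -0.002]
ft_force: [-2.2, -1.2, 0.7]
grip_width: 0.11
```

Request:
move_arm(moves=[[0, 0, 0, 0, 0, -0.001, 0], [0, 0, 0, 0, 0, -0.002, 0], [0, 0, 0, 0, 0, -0.002, 0], [0, 0, 0, 0, 0, -0.002, 0.015], [0, 0, 0, 0, 0, -0.002, 0.02], [0, 0, 0, 0, 0, -0.002, 0.03], [0, 0, 0, 0, 0, -0.002, 0.04], [0, 0, 0, 0, 0, -0.002, 0.04], [0, 0, 0, 0, 0, -0.002, 0.04]])

```text
clock: 15.05
position: [0.6414, -0.1823, 0.202]
ee_rot: [1.0, 0.006, -0.002, -0.002]
ft_force: [-0.0, 0.1, -0.4]
grip_width: 0.466
```

Request:
move_arm(moves=[[0, 0, 0, 0, 0, -0.02, 0.04], [0, 0, 0, 0, 0, -0.05, 0.04], [0, 0, 0, 0, 0, -0.09, 0.04], [0, 0, 0, 0, 0, -0.1, 0.04], [0, 0, 0, 0, 0, -0.1, 0.04]])

```text
clock: 15.55
position: [0.6425, -0.1827, 0.3041]
ee_rot: [1.0, 0.006, 0.0, -0.001]
ft_force: [-0.3, -0.2, -0.7]
grip_width: 0.474
```

```bash
python3 - <<'E'
from h import *
print(manip.get_obs()["position"],jog((.411,-.037,.26),0)[0])
t=cams.camera("top")[:,:,::-1]
c=lambda im,x,y,w,h,s:cv2.resize(im[y:y+h,x:x+w],None,fx=s,fy=s,interpolation=cv2.INTER_CUBIC)
s=cams.camera("scene")[:,:,::-1]
P=cams.camera_params("wrist");w=cams.camera("wrist")[:,:,::-1]
print("A pred",proj("wrist",(.411,-.037,.137),P), P)
cv2.imwrite("pics/h4.png",np.hstack([c(t,270,130,100,125,3.2),c(s,250,100,130,125,3.2)[:, :380]]))
cv2.imwrite("pics/w4.png",w)
E
```

```text
[ 0.64248591 -0.18265001  0.30407872] [-0.1, -0.0, 0.7, -0.2297, -0.1483, 0.0444]
A pred [122.17665359  56.68250096] {'fx': 309.70691628693146, 'fy': 309.70691628693146, 'cx': 325.23702411950603, 'cy': 199.16234615722965, 'xyz': array([ 0.6430178 , -0.106007  ,  0.44331404]), 'rotation': array([-0.15211931,  0.00176832,  0.00649818,  0.98833919])}
```

View pics/h4.png

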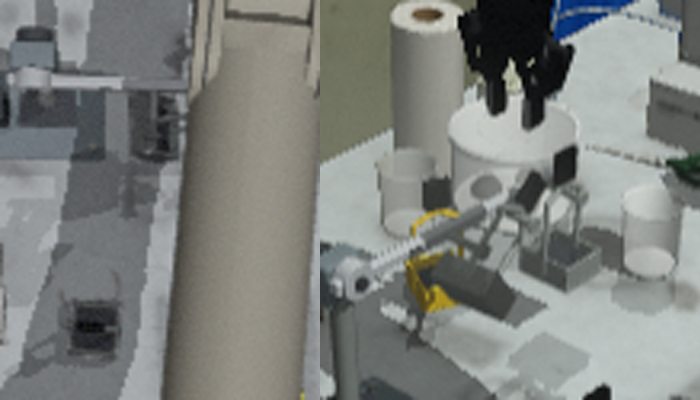

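B looks tilted about its peg, perhaps swinging. I'll move toward A, giving it about a second, and look again.

Request:
move_arm(moves=[[0, 0, 0, -0.02, -0.03, 0, 0.06], [0, 0, 0, -0.06, -0.06, 0.0, 0.06], [0, 0, 0, -0.1, -0.09, 0.0, 0.06], [0, 0, 0, -0.14, -0.11, 0.0, 0.06], [0, 0, 0, -0.19, -0.13, 0.02, 0.06], [0, 0, 0, -0.23, -0.148, 0.044, 0.06], [0, 0, 0, -0.23, -0.148, 0.044, 0.06], [0, 0, 0, -0.23, -0.148, 0.044, 0.06], [0, 0, 0, -0.23, -0.148, 0.044, 0.06]])

```text
clock: 16.6
position: [0.4106, -0.0378, 0.2596]
ee_rot: [1.0, 0.006, -0.001, -0.002]
ft_force: [-0.4, 0.6, -0.0]
grip_width: 0.702
```

```bash
python3 - <<'E'
from h import *
c=lambda im,x,y,w,h,s:cv2.resize(im[y:y+h,x:x+w],None,fx=s,fy=s,interpolation=cv2.INTER_CUBIC)
t=cams.camera("top")[:,:,::-1]; s=cams.camera("scene")[:,:,::-1]; w=cams.camera("wrist")[:,:,::-1]
print(manip.get_obs()["clock"],tab((.411,-.037)))
cv2.imwrite("pics/t5.png",t);cv2.imwrite("pics/s5.png",s);cv2.imwrite("pics/w5.png",w)
L=np.vstack([c(t,290,135,100,75,4),c(s,270,120,100,75,4)])
cv2.imwrite("pics/h5.png",np.hstack([L,cv2.resize(w[:,100:500],(400,400))[:, :] if 0 else np.pad(w[:,120:520],((0,200),(0,0),(0,0)))]))
E
```

```text
16.75 ((np.float64(323.9), np.float64(191.1)), [([306, 143, 41, 40, 253], [319.7, 152.5], [0.407, -0.002, 0.137]), ([317, 172, 18, 45, 492], [326.2, 193.1], [0.413, -0.039, 0.137])])
```

View pics/h5.png

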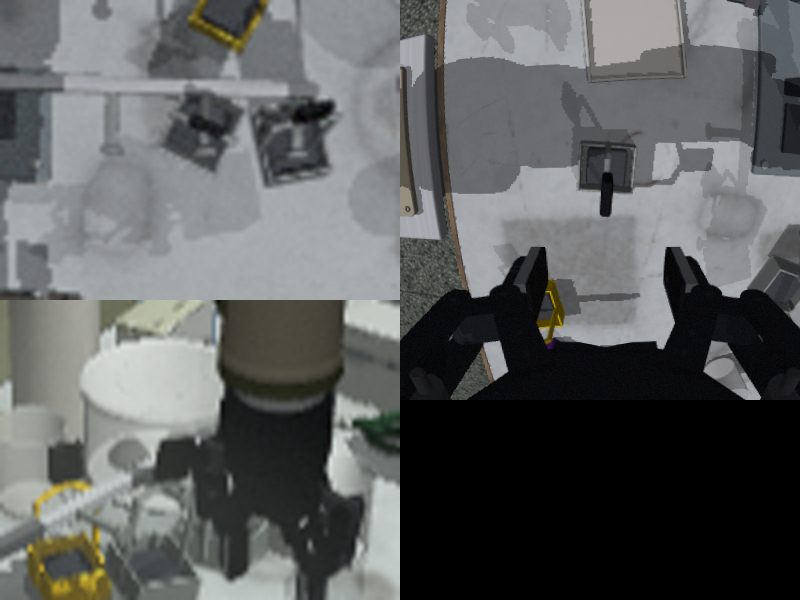

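B is hanging on the middle peg, twisted by about -0.5 rad, with C on the outer peg. A's tab sits as predicted. Grasping A now.

```bash
python3 - <<'E'
from h import *
print(jog((.412,-.038,.126),-.06)[0])
E
```

```text
[-0.2, 0.2, 4.1, 0.0017, 0.001, 0.1335]
```

Request:
move_arm(moves=[[0, 0, 4.1, 0.001, 0.001, 0.045, 0.06], [0, 0, 4.1, 0.001, 0.001, 0.09, 0.06], [0, 0, 4.1, 0.001, 0.001, 0.12, 0.06], [0, 0, 4.1, 0.001, 0.001, 0.133, 0.06], [0, 0, 4.1, 0.001, 0.001, 0.133, 0.06], [0, 0, 4.1, 0.001, 0.001, 0.133, 0.0], [0, 0, 4.1, 0.001, 0.001, 0.133, 0.0], [0, 0, 4.1, 0.001, 0.001, 0.133, 0.0], [0, 0, 4.1, 0.001, 0.001, 0.133, 0.0], [0, 0, 4.1, 0.001, 0.001, 0.133, 0.0]])

```text
clock: 17.8
position: [0.4112, -0.038, 0.1273]
ee_rot: [1.0, -0.03, -0.001, -0.001]
ft_force: [-0.1, -0.9, 6.1]
grip_width: 0.112
```

Request:
move_arm(moves=[[0, 0, 0, 0, 0, -0.01, 0.0], [0, 0, 0, 0, 0, -0.03, 0.0], [0, 0, 0, 0, 0, -0.06, 0.0], [0, 0, 0, 0, 0, -0.09, 0.0], [0, 0, 0, 0, 0, -0.105, 0.0], [0, 0, 0, 0, 0, -0.105, 0.0], [0, 0, 0, 0, 0, -0.105, 0.0]])

```text
clock: 18.5
position: [0.4102, -0.0382, 0.2308]
ee_rot: [1.0, -0.03, -0.002, -0.002]
ft_force: [0.3, -1.0, -4.4]
grip_width: 0.112
```

```bash
python3 - <<'E'
from h import *
o=manip.get_obs(); print(o["position"],o["ft_force"])
for p in [(.53,-.096,.231),(.642,-.099,.231)]: print(jog(p,.012)[0])
c=lambda im,x,y,w,h,s:cv2.resize(im[y:y+h,x:x+w],None,fx=s,fy=s,interpolation=cv2.INTER_CUBIC)
t=cams.camera("top")[:,:,::-1]; s=cams.camera("scene")[:,:,::-1]
d=lambda a,b,x,y,w,h:np.abs(a[y:y+h,x:x+w].astype(int)-b[y:y+h,x:x+w]).mean()
print("motion t5->now",d(cv2.imread("pics/t5.png"),t,325,155,55,30))
cv2.imwrite("pics/t6.png",t);cv2.imwrite("pics/s6.png",s)
cv2.imwrite("pics/h6.png",np.vstack([c(t,280,130,130,75,4),c(s,260,100,130,75,4)]))
E
```

```text
[ 0.41024032 -0.03823811  0.23079511] [ 0.32055316 -0.96647904 -4.40100422]
[-0.2, 0.2, -4.1, 0.123, 0.0505, -0.0009]
[-0.2, 0.2, -4.1, 0.235, 0.0469, -0.0014]
motion t5->now 16.93717171717172
```

View pics/h6.png

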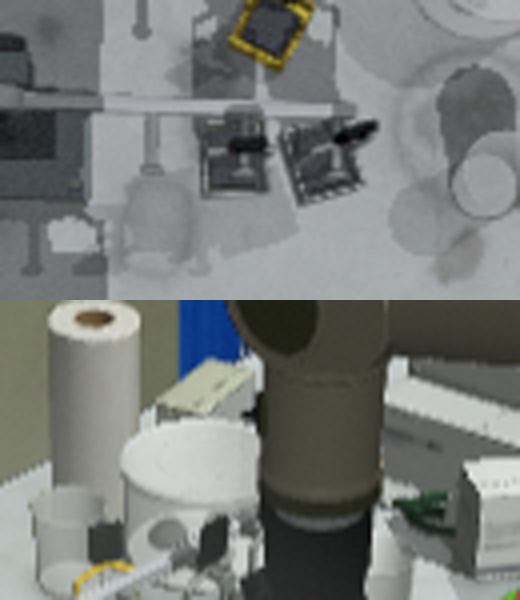

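Request:
move_arm(moves=[[0, 0, -4.1, 0.02, 0.01, 0, 0], [0, 0, -4.1, 0.05, 0.02, 0, 0], [0, 0, -4.1, 0.08, 0.035, 0, 0], [0, 0, -4.1, 0.1, 0.05, 0, 0], [0, 0, -4.1, 0.11, 0.05, 0, 0], [0, 0, -4.1, 0.11, 0.05, 0, 0], [0, 0, -4.1, 0.11, 0.05, 0, 0], [0, 0, -4.1, 0.11, 0.05, 0, 0], [0, 0, -4.1, 0.11, 0.05, 0, 0], [0, 0, -4.1, 0.11, 0.05, 0, 0]])

```text
clock: 19.6
position: [0.5172, -0.0945, 0.231]
ee_rot: [1.0, 0.006, -0.002, -0.001]
ft_force: [-0.0, -0.2, -3.6]
grip_width: 0.112
```

Request:
move_arm(moves=[[0, 0, 0, 0, 0, 0, 0], [0, 0, 0, 0, 0, 0, 0], [0, 0, 0, 0, 0, 0, 0], [0, 0, 0, 0, 0, 0, 0], [0, 0, 0, 0, 0, 0, 0], [0, 0, 0, 0, 0, 0, 0], [0, 0, 0, 0, 0, 0, 0], [0, 0, 0, 0, 0, 0, 0], [0, 0, 0, 0, 0, 0, 0], [0, 0, 0, 0, 0, 0, 0]])

```text
clock: 20.6
position: [0.5175, -0.0947, 0.2307]
ee_rot: [1.0, 0.006, -0.002, -0.002]
ft_force: [-0.1, -0.4, -3.2]
grip_width: 0.113
```

Request:
move_arm(moves=[[0, 0, 0, 0, 0, 0, 0], [0, 0, 0, 0, 0, 0, 0], [0, 0, 0, 0, 0, 0, 0], [0, 0, 0, 0, 0, 0, 0], [0, 0, 0, 0, 0, 0, 0], [0, 0, 0, 0, 0, 0, 0], [0, 0, 0, 0, 0, 0, 0], [0, 0, 0, 0, 0, 0, 0], [0, 0, 0, 0, 0, 0, 0], [0, 0, 0, 0, 0, 0, 0]])

```text
clock: 21.6
position: [0.5175, -0.0947, 0.2307]
ee_rot: [1.0, 0.006, -0.002, -0.002]
ft_force: [0.6, 0.3, -3.3]
grip_width: 0.109
```

Request:
move_arm(moves=[[0, 0, 0, 0, 0, 0, 0], [0, 0, 0, 0, 0, 0, 0], [0, 0, 0, 0, 0, 0, 0], [0, 0, 0, 0, 0, 0, 0], [0, 0, 0, 0, 0, 0, 0], [0, 0, 0, 0, 0, 0, 0], [0, 0, 0, 0, 0, 0, 0], [0, 0, 0, 0, 0, 0, 0], [0, 0, 0, 0, 0, 0, 0], [0, 0, 0, 0, 0, 0, 0]])

```text
clock: 22.6
position: [0.5175, -0.0947, 0.2307]
ee_rot: [1.0, 0.006, -0.002, -0.002]
ft_force: [-0.5, -0.4, -3.4]
grip_width: 0.11
```

```bash
cat >> h.py <<'E'
def blobs(im,x,y,w,h,th=40,amin=8):
    n,l,s,ce=cv2.connectedComponentsWithStats((im[y:y+h,x:x+w].max(2)<th).astype(np.uint8))
    return [((ce[i]+(x,y)).round(1).tolist(),int(s[i,4]),s[i,2:4].tolist()) for i in range(1,n) if s[i,4]>=amin]
E
python3 - <<'E'
from h import *
import time
print(blobs(cv2.imread("pics/t6.png"),325,150,60,35))
o=manip.get_obs(); print(o["clock"],o["position"],o["ft_force"])
F=[]
for k in range(6): F.append(cams.camera("top")[:,:,::-1].copy()); print(blobs(F[-1],325,150,60,35))
print([np.abs(F[k][150:185,325:385].astype(int)-F[k-1][150:185,325:385]).mean().round(2) for k in range(1,6)])
cv2.imwrite("pics/t7.png",F[-1])
print(jog((.642,-.099,.231),.012)[0])
E
```

```text
[([368.0, 163.1], 27, [11, 5]), ([341.4, 166.0], 27, [9, 5])]
22.6 [ 0.51748441 -0.09471017  0.23071052] [-0.52629866 -0.39890831 -3.38428908]
[([367.6, 162.8], 29, [10, 6]), ([341.0, 165.4], 34, [9, 4])]
[([367.8, 162.9], 31, [11, 5]), ([341.0, 165.3], 36, [9, 5])]
[([367.7, 163.0], 30, [11, 5]), ([341.2, 165.3], 33, [9, 5]), ([340.5, 178.0], 8, [8, 1])]
[([367.7, 163.1], 31, [11, 5]), ([341.0, 165.4], 33, [9, 4])]
[([367.8, 163.1], 33, [11, 6]), ([340.9, 165.4], 34, [9, 4])]
[([367.7, 163.1], 31, [11, 5]), ([340.8, 165.4], 33, [9, 4])]
[np.float64(3.07), np.float64(2.96), np.float64(2.72), np.float64(2.56), np.float64(2.28)]
[-0.2, 0.2, 0.0, 0.1244, 0.0058, -0.0008]
```

Request:
move_arm(moves=[[0, 0, 0, 0.02, 0.001, 0, 0], [0, 0, 0, 0.045, 0.002, 0, 0], [0, 0, 0, 0.07, 0.003, 0, 0], [0, 0, 0, 0.095, 0.005, 0, 0], [0, 0, 0, 0.115, 0.007, 0, 0], [0, 0, 0, 0.1245, 0.009, 0, 0], [0, 0, 0, 0.1245, 0.009, 0, 0], [0, 0, 0, 0.1245, 0.009, 0.004, 0], [0, 0, 0, 0.1245, 0.009, 0.008, 0], [0, 0, 0, 0.1245, 0.009, 0.01, 0]])

```text
clock: 23.9
position: [0.6413, -0.1023, 0.2199]
ee_rot: [1.0, 0.006, -0.002, -0.001]
ft_force: [0.2, 0.3, -3.1]
grip_width: 0.111
```

Request:
move_arm(moves=[[0, 0, 0, 0, 0, 0.003, 0], [0, 0, 0, 0, 0, 0.006, 0], [0, 0, 0, 0, 0, 0.009, 0], [0, 0, 0, 0, 0, 0.012, 0], [0, 0, 0, 0, 0, 0.012, 0], [0, 0, 0, 0, 0, 0.012, 0]])

```text
clock: 24.5
position: [0.642, -0.1021, 0.2084]
ee_rot: [1.0, 0.006, -0.002, -0.002]
ft_force: [-1.6, -0.8, -0.8]
grip_width: 0.109
```

Request:
move_arm(moves=[[0, 0, 0, 0, 0, 0.001, 0], [0, 0, 0, 0, 0, 0.002, 0], [0, 0, 0, 0, 0, 0.002, 0], [0, 0, 0, 0, 0, 0.002, 0]])

```text
clock: 24.9
position: [0.6421, -0.102, 0.2063]
ee_rot: [1.0, 0.006, -0.002, -0.002]
ft_force: [-0.7, -0.1, 0.0]
grip_width: 0.104
```

Request:
move_arm(moves=[[0, 0, 0, 0, 0, 0.001, 0], [0, 0, 0, 0, 0, 0.001, 0], [0, 0, 0, 0, 0, 0.001, 0]])

```text
clock: 25.2
position: [0.6421, -0.102, 0.2053]
ee_rot: [1.0, 0.006, -0.002, -0.002]
ft_force: [0.4, 0.1, 0.7]
grip_width: 0.112
```

Request:
move_arm(moves=[[0, 0, 0, 0, 0, 0.001, 0], [0, 0, 0, 0, 0, 0.001, 0], [0, 0, 0, 0, 0, 0.001, 0]])

```text
clock: 25.5
position: [0.6421, -0.1021, 0.2043]
ee_rot: [1.0, 0.006, -0.002, -0.002]
ft_force: [0.2, 0.4, -0.6]
grip_width: 0.11
```

Request:
move_arm(moves=[[0, 0, 0, 0, 0, 0, 0.012], [0, 0, 0, 0, 0, 0, 0.016], [0, 0, 0, 0, 0, 0, 0.02], [0, 0, 0, 0, 0, 0, 0.03], [0, 0, 0, 0, 0, 0, 0.04], [0, 0, 0, 0, 0, 0, 0.04], [0, 0, 0, 0, 0, 0, 0.04]])

```text
clock: 26.2
position: [0.642, -0.1021, 0.2043]
ee_rot: [1.0, 0.006, -0.002, -0.002]
ft_force: [-0.1, 0.4, 0.3]
grip_width: 0.464
```

```bash
python3 - <<'E'
from h import *
F=[];
for k in range(4):
    P=cams.camera_params("wrist"); w=cams.camera("wrist")[:,:,::-1].copy(); F.append(w)
    print([np.abs(F[k].astype(int)-F[k-1])[100:280,200:450].mean().round(2) if k else 0])
print(proj("wrist",(.642,-.103,.224),P),proj("wrist",(.642,-.119,.244),P))
s=cams.camera("scene")[:,:,::-1]
c=lambda im,x,y,w,h,s:cv2.resize(im[y:y+h,x:x+w],None,fx=s,fy=s,interpolation=cv2.INTER_CUBIC)
cv2.imwrite("pics/h7.png",np.hstack([c(w,170,60,300,220,1.4)[:308],c(s,240,110,130,110,2.8)[:308]]))
E
```

```text
[0]
[np.float64(1.34)]
[np.float64(1.37)]
[np.float64(1.4)]
[321.22287642 279.02347358] [320.31085101 333.23668384]
```

View pics/h7.png

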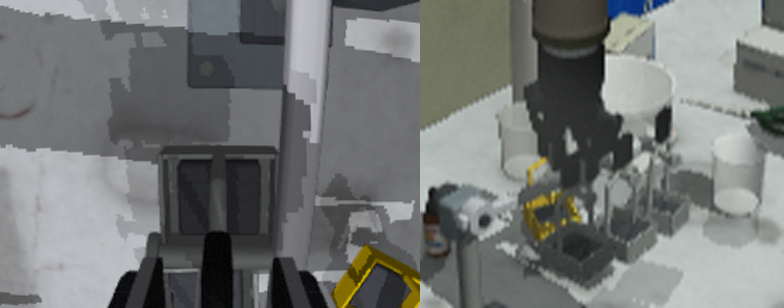

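A, B and C all hang on their pegs. Lifting off and going to above the hammer grip.

Request:
move_arm(moves=[[0, 0, 0, 0, 0, -0.01, 0.04], [0, 0, 0, 0, 0, -0.03, 0.04], [0, 0, 0, 0, 0, -0.06, 0.04], [0, 0, 0, 0, 0, -0.1, 0.04], [0, 0, 0, 0, 0, -0.11, 0.04], [0, 0, 0, 0, 0, -0.11, 0.05], [0, 0, 0, 0.01, -0.05, -0.11, 0.06], [0, 0, 0, 0.02, -0.1, -0.11, 0.06], [0, 0, 0, 0.03, -0.15, -0.11, 0.06], [0, 0, 0, 0.03, -0.2, -0.11, 0.06]])

```text
clock: 27.45
position: [0.67, 0.0963, 0.3128]
ee_rot: [1.0, 0.006, -0.003, -0.001]
ft_force: [0.4, -0.5, -0.9]
grip_width: 0.704
```

Request:
move_arm(moves=[[0, 0, 0, 0, -0.047, 0, 0.06], [0, 0, 0, 0, -0.047, 0.04, 0.06], [0, 0, 0, 0, -0.047, 0.08, 0.06], [0, 0, 0, 0, -0.047, 0.1, 0.06], [0, 0, 0, 0, -0.047, 0.1, 0.06]])

```text
clock: 27.95
position: [0.667, 0.1414, 0.21]
ee_rot: [1.0, 0.006, -0.005, -0.001]
ft_force: [-0.0, -0.5, 0.3]
grip_width: 0.705
```

```bash
python3 - <<'E'
from h import *
o=manip.get_obs(); print(np.round(o["position"],4),np.round(o["joint_pos"],2))
P=cams.camera_params("wrist"); w=cams.camera("wrist")[:,:,::-1]
print([ (k,proj("wrist",p,P).round(0)) for k,p in dict(grip=(.673,.145,.119),piv=(.672,.235,.069),trig=(.588,.311,.066)).items()])
t=cams.camera("top")[:,:,::-1]
print(blobs(t,285,150,95,35))
c=lambda im,x,y,w,h,s:cv2.resize(im[y:y+h,x:x+w],None,fx=s,fy=s,interpolation=cv2.INTER_CUBIC)
cv2.imwrite("pics/h8.png",np.hstack([c(w,160,0,330,330,1.4),c(t,300,140,80,110,4.2)]))
E
```

```text
[0.667  0.1414 0.21  ] [ 0.14  0.55 -0.62  1.28  0.31  1.42 -0.45]
[('grip', array([332., 198.])), ('piv', array([332.,  86.])), ('trig', array([243.,  11.]))]
[([316.5, 163.1], 40, [10, 5]), ([366.6, 164.1], 29, [10, 6]), ([340.5, 166.1], 31, [10, 5])]
```

View pics/h8.png

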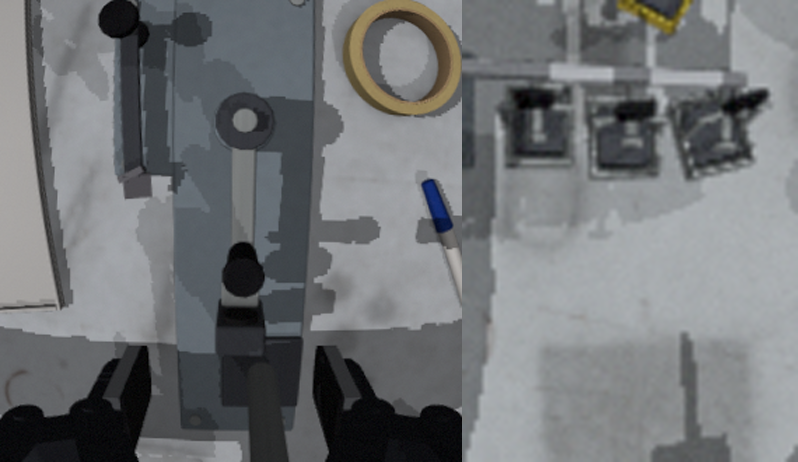

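```bash
python3 - <<'E'
from h import *
print(jog((.674,.1445,.14),.012)[0],jog((.674,.1445,.083),.012)[0])
q=(down(.012),np.array((.674,.1445,.083)))
piv=np.array((.674,.2345))
for th in np.arange(.1,1.45,.1):
    a=th-.012; p=(*(piv+.09*np.array((-np.sin(a),-np.cos(a)))),.083)
    print(round(th,1),jog(p,.012-th,q)[0])
E
```

```text
[-0.2, 0.2, 0.0, 0.0054, -0.002, 0.0749] [-0.2, 0.2, 0.0, 0.0057, -0.0018, 0.1319]
0.1 [0.0, -0.0, 5.7, -0.0079, -0.0004, -0.0]
0.2 [0.0, -0.0, 11.5, -0.0168, -0.0018, -0.0]
0.3 [0.0, -0.0, 17.2, -0.0255, -0.004, -0.0]
0.4 [-0.0, -0.0, 22.9, -0.034, -0.0071, -0.0]
0.5 [0.0, -0.0, 28.6, -0.0421, -0.011, -0.0]
0.6 [0.0, -0.0, 34.4, -0.0497, -0.0157, -0.0]
0.7 [-0.0, -0.0, 40.1, -0.0569, -0.0212, -0.0]
0.8 [0.0, -0.0, 45.8, -0.0635, -0.0273, -0.0]
0.9 [-0.0, -0.0, 51.6, -0.0694, -0.034, -0.0]
1.0 [-0.0, -0.0, 57.3, -0.0747, -0.0414, -0.0]
1.1 [-0.0, -0.0, 63.0, -0.0791, -0.0492, -0.0]
1.2 [0.0, -0.0, 68.8, -0.0828, -0.0574, -0.0]
1.3 [-0.0, -0.0, 74.5, -0.0856, -0.0659, -0.0]
1.4 [0.0, -0.0, 80.2, -0.0876, -0.0747, -0.0]
```

Request:
move_arm(moves=[[0, 0, 0, 0.0055, -0.002, 0.04, 0.055], [0, 0, 0, 0.0055, -0.002, 0.075, 0.055], [0, 0, 0, 0.0055, -0.002, 0.11, 0.055], [0, 0, 0, 0.0055, -0.002, 0.132, 0.055], [0, 0, 0, 0.0055, -0.002, 0.132, 0.055], [0, 0, 0, 0.0055, -0.002, 0.132, 0.0], [0, 0, 0, 0.0055, -0.002, 0.132, 0.0], [0, 0, 0, 0.0055, -0.002, 0.132, 0.0], [0, 0, 0, 0.0055, -0.002, 0.132, 0.0], [0, 0, 0, 0.0055, -0.002, 0.132, 0.0]], grip_force=30)

```text
clock: 29.05
position: [0.6735, 0.145, 0.0859]
ee_rot: [1.0, 0.006, -0.002, -0.001]
ft_force: [-11.3, -3.2, 11.1]
grip_width: 0.278
```

Request:
move_arm(moves=[[0, 0, 0, 0, 0, -0.003, 0], [0, 0, 5.7, -0.008, 0, -0.003, 0], [0, 0, 11.5, -0.017, -0.0018, -0.003, 0], [0, 0, 17.2, -0.0255, -0.004, -0.003, 0], [0, 0, 22.9, -0.034, -0.007, -0.003, 0], [0, 0, 28.6, -0.042, -0.011, -0.003, 0], [0, 0, 34.4, -0.05, -0.0157, -0.003, 0], [0, 0, 34.4, -0.05, -0.0157, -0.003, 0]])

```text
clock: 29.85
position: [0.6228, 0.1599, 0.0865]
ee_rot: [0.957, -0.29, -0.002, -0.0]
ft_force: [-0.7, -3.0, -10.4]
grip_width: 0.275
```

```bash
python3 - <<'E'
from h import *
o=manip.get_obs(); print(np.round(o["position"],4),np.round(o["ft_force"],1),R.from_quat(o["ee_rot"]).as_euler("ZYX").round(3))
piv=np.array((.674,.2345)); 
for th in (.7,.8,.9,1.,1.1,1.2,1.3,1.37):
    a=th-.012; p=(*(piv+.09*np.array((-np.sin(a),-np.cos(a)))),.086)
    print(round(th,2),jog(p,.012-th)[0])
E
```

```text
[0.6228 0.1599 0.0865] [ -0.7  -3.  -10.4] [-0.589  0.005  3.141]
0.7 [0.1, 0.3, 5.7, -0.0078, -0.0009, 0.0005]
0.8 [0.1, 0.3, 11.4, -0.0166, -0.0022, 0.0005]
0.9 [0.1, 0.3, 17.1, -0.0254, -0.0044, 0.0006]
1.0 [0.1, 0.3, 22.9, -0.0338, -0.0075, 0.0006]
1.1 [0.1, 0.3, 28.6, -0.0419, -0.0114, 0.0007]
1.2 [0.1, 0.3, 34.3, -0.0496, -0.0161, 0.0007]
1.3 [0.1, 0.3, 40.1, -0.0568, -0.0216, 0.0007]
1.37 [0.1, 0.2, 44.1, -0.0614, -0.0258, 0.0007]
```

Request:
move_arm(moves=[[0, 0, 5.7, -0.008, -0.001, 0.001, 0], [0, 0, 11.4, -0.0166, -0.002, 0.001, 0], [0, 0, 17.1, -0.0254, -0.0044, 0.001, 0], [0, 0, 22.9, -0.0338, -0.0075, 0.001, 0], [0, 0, 28.6, -0.0419, -0.0114, 0.001, 0], [0, 0, 34.3, -0.0496, -0.0161, 0.001, 0], [0, 0, 40.1, -0.0568, -0.0216, 0.001, 0], [0, 0, 44.1, -0.0614, -0.0258, 0.001, 0], [0, 0, 44.1, -0.0614, -0.0258, 0.001, 0], [0, 0, 44.1, -0.0614, -0.0258, 0.001, 0]])

```text
clock: 30.85
position: [0.5855, 0.213, 0.086]
ee_rot: [0.779, -0.627, -0.003, 0.003]
ft_force: [-15.0, -10.9, 5.2]
grip_width: 0.275
```

Request:
move_arm(moves=[[0, 0, 2, -0.003, -0.0005, 0, 0], [0, 0, 2, -0.005, -0.001, 0, 0], [0, 0, 2, -0.005, -0.001, 0, 0], [0, 0, 2, -0.005, -0.001, 0, 0]])

```text
clock: 31.25
position: [0.5845, 0.2174, 0.0859]
ee_rot: [0.768, -0.641, -0.003, 0.004]
ft_force: [-20.4, -14.6, 10.1]
grip_width: 0.276
```

Request:
move_arm(moves=[[0, 0, -1, 0.003, 0.0, 0, 0], [0, 0, -3, 0.007, 0.0, 0, 0], [0, 0, -5, 0.01, 0.0, 0, 0], [0, 0, -5, 0.01, 0.0, 0, 0]])

```text
clock: 31.65
position: [0.5871, 0.2076, 0.086]
ee_rot: [0.795, -0.606, -0.003, 0.003]
ft_force: [-16.6, -11.6, 6.3]
grip_width: 0.276
```

Request:
move_arm(moves=[[0, 0, -1, 0.003, 0.0, 0, 0], [0, 0, -2, 0.005, 0.0, 0, 0], [0, 0, -2, 0.005, 0.0, 0, 0], [0, 0, -2, 0.005, 0.0, 0, 0]])

```text
clock: 32.05
position: [0.5878, 0.2054, 0.086]
ee_rot: [0.806, -0.592, -0.004, 0.002]
ft_force: [-16.7, -4.8, 5.2]
grip_width: 0.279
```

Request:
move_arm(moves=[[0, 0, 0, 0.003, 0.0, 0, 0], [0, 0, 0, 0.004, 0.0, 0, 0], [0, 0, 0, 0.004, 0.0, 0, 0]])

```text
clock: 32.35
position: [0.588, 0.205, 0.0861]
ee_rot: [0.807, -0.591, -0.005, 0.001]
ft_force: [-18.3, 4.4, 2.4]
grip_width: 0.276
```

The hammer is caught: it stays put while I push it back. Releasing, then to the trigger.

Request:
move_arm(moves=[[0, 0, 0, 0.002, 0, 0, 0.03], [0, 0, 0, 0.002, 0, 0, 0.05], [0, 0, 0, 0.002, 0, 0, 0.055], [0, 0, 0, 0.002, 0, 0, 0.055], [0, 0, 0, 0.002, 0, -0.03, 0.055], [0, 0, 0, 0.002, 0, -0.07, 0.055], [0, 0, 0, 0.002, 0, -0.1, 0.03], [0, 0, 0, 0.002, 0, -0.1, 0]])

```text
clock: 33.15
position: [0.5949, 0.2006, 0.1911]
ee_rot: [0.805, -0.593, 0.0, -0.004]
ft_force: [1.6, -0.3, 0.1]
grip_width: 0.31
```

```bash
python3 - <<'E'
from h import *
o=manip.get_obs(); print(np.round(o["position"],4),np.round(o["ft_force"],1))
t=cams.camera("top")[:,:,::-1]; cv2.imwrite("pics/t9.png",t)
P=cams.camera_params("wrist"); w=cams.camera("wrist")[:,:,::-1]; cv2.imwrite("pics/w9.png",w)
print("grip exp",proj("wrist",(.588,.207,.119),P),"trig exp",proj("wrist",(.588,.311,.066),P))
print("blobs",blobs(w,0,0,640,400,45,40)); print(blobs(t,285,150,95,35))
print(jog((.588,.311,.12),-1.25)[0],jog((.588,.311,.075),-1.25)[0])
E
```

```text
[0.5949 0.2006 0.1911] [ 1.6 -0.3  0.1]
grip exp [312.72055704 219.23433232] trig exp [206.94958132 165.57917208]
blobs [([57.3, 160.5], 4386, [54, 370]), ([604.4, 45.6], 56, [7, 16]), ([622.3, 49.8], 359, [29, 19]), ([316.3, 82.6], 127, [18, 13]), ([538.5, 155.8], 8686, [203, 107]), ([214.5, 162.0], 844, [65, 34]), ([290.6, 170.4], 42, [35, 10]), ([317.2, 211.0], 1040, [32, 44]), ([590.9, 240.2], 1544, [82, 68]), ([328.3, 348.4], 38359, [463, 157]), ([595.6, 262.6], 205, [28, 19]), ([613.4, 272.8], 139, [21, 15]), ([631.8, 288.9], 84, [16, 21]), ([94.9, 303.9], 78, [22, 11]), ([65.1, 344.5], 64, [25, 19]), ([42.5, 383.2], 1851, [76, 51]), ([87.9, 388.0], 59, [11, 23])]
[([316.9, 163.3], 36, [9, 5]), ([366.6, 164.1], 28, [10, 5]), ([340.2, 166.1], 32, [10, 5])]
[0.0, 0.2, -1.2, -0.1075, -0.0283, 0.0666] [0.0, 0.2, -1.2, -0.1073, -0.0283, 0.1116]
```

Request:
move_arm(moves=[[0, 0, -1.2, -0.04, -0.01, 0, 0], [0, 0, -1.2, -0.08, -0.02, 0, 0], [0, 0, -1.2, -0.1075, -0.0283, 0.02, 0], [0, 0, -1.2, -0.1075, -0.0283, 0.06, 0], [0, 0, -1.2, -0.1075, -0.0283, 0.1, 0], [0, 0, -1.2, -0.1075, -0.0283, 0.115, 0], [0, 0, -1.2, -0.1075, -0.0283, 0.115, 0]])

```text
clock: 33.95
position: [0.5856, 0.31, 0.0678]
ee_rot: [0.811, -0.585, -0.004, 0.002]
ft_force: [0.3, 0.0, 0.6]
grip_width: 0.003
```

Request:
move_arm(moves=[[0, 0, 0, 0, 0, 0.004, 0], [0, 0, 0, 0, 0, 0.008, 0], [0, 0, 0, 0, 0, 0.012, 0], [0, 0, 0, 0, 0, 0.016, 0], [0, 0, 0, 0, 0, 0.018, 0], [0, 0, 0, 0, 0, 0.018, 0]])

```text
clock: 34.55
position: [0.5877, 0.3115, 0.0533]
ee_rot: [0.811, -0.585, -0.002, -0.001]
ft_force: [1.9, 0.1, 2.6]
grip_width: -0.001
```

```bash
python3 - <<'E'
from h import *
o=manip.get_obs(); print(np.round(o["position"],4),np.round(o["ft_force"],1))
P=cams.camera_params("wrist"); w=cams.camera("wrist")[:,:,::-1]
print("cocked",proj("wrist",(.588,.207,.119),P),"struck",proj("wrist",(.673,.145,.119),P))
print("blobs",blobs(w,250,80,240,200,45,40))
E
```

```text
[0.5877 0.3115 0.0533] [1.9 0.1 2.6]
cocked [531.96830849 376.02337588] struck [671.49573863 247.44255327]
blobs [([469.7, 129.7], 866, [38, 41]), ([485.7, 155.8], 328, [10, 50]), ([346.7, 249.5], 2725, [191, 67])]
```

Request:
move_arm(moves=[[0, 0, 0, 0, 0, 0.001, 0], [0, 0, 0, 0, 0, 0.001, 0], [0, 0, 0, 0, 0, -0.02, 0], [0, 0, 0, 0, 0, -0.06, 0], [0, 0, 0, 0, 0, -0.1, 0], [0, 0, 0, 0, 0, -0.15, 0], [0, 0, 0, 0, 0, -0.19, 0], [0, 0, 0, 0, 0, -0.2, 0]])

```text
clock: 35.4
position: [0.5885, 0.3115, 0.258]
ee_rot: [0.811, -0.585, -0.001, -0.003]
ft_force: [0.2, 0.0, 0.0]
grip_width: -0.003
```

```bash
python3 - <<'E'
from h import *
o=manip.get_obs(); print(o["clock"],np.round(o["position"],4),np.round(o["ft_force"],1))
t=cams.camera("top")[:,:,::-1]; cv2.imwrite("pics/t10.png",t); s=cams.camera("scene")[:,:,::-1]; cv2.imwrite("pics/s10.png",s)
print(blobs(t,285,150,95,35))
for n in("top","scene"):
  im=t if n=="top" else s
  for k,p in dict(c=(.588,.207,.11),st=(.673,.145,.11)).items():
    u,v=proj(n,p).astype(int); print(n,k,u,v,im[v-4:v+5,u-4:u+5].max(2).min(), blobs(im,u-12,v-12,24,24,45,4))
E
```

```text
35.4 [0.5885 0.3115 0.258 ] [0.2 0.  0. ]
[([316.8, 163.2], 35, [9, 5]), ([366.6, 164.1], 28, [10, 5]), ([340.2, 166.2], 32, [10, 5]), ([317.5, 176.0], 10, [10, 1])]
top c 232 182 61 []
top st 249 159 5 [([250.1, 159.8], 38, [7, 8])]
scene c 237 247 60 [([234.8, 236.4], 24, [7, 4]), ([247.1, 239.0], 22, [4, 9])]
scene st 234 225 4 [([234.2, 229.4], 91, [9, 14]), ([244.5, 229.3], 15, [2, 8])]
```

The hammer has struck: the grip is back at its rest position in both views and the baskets are unmoved. Unloading next.

```bash
python3 - <<'E'
from h import *
t=cv2.imread("pics/t10.png")
for n,c,z in (("A",(316.8,163.2),.214),("B",(340.2,166.2),.2035),("C",(366.6,164.1),.193)):
    print(n,atz(ray("top",c),z).round(4))
print(jog((.642,-.103,.31),0.0)[0])
E
```

```text
A [ 0.6419 -0.1006  0.214 ]
B [ 0.635  -0.1806  0.2035]
C [ 0.646 -0.272  0.193]
[-0.2, 0.2, -71.6, 0.4097, 0.0794, -0.0575]
```

Request:
move_arm(moves=[[0, 0, -8, 0.04, 0.0, -0.045, 0.03], [0, 0, -16, 0.09, 0.01, -0.057, 0.05], [0, 0, -24, 0.135, 0.025, -0.057, 0.05], [0, 0, -32, 0.18, 0.035, -0.057, 0.05], [0, 0, -40, 0.225, 0.045, -0.057, 0.05], [0, 0, -48, 0.27, 0.055, -0.057, 0.05], [0, 0, -56, 0.315, 0.06, -0.057, 0.05], [0, 0, -64, 0.36, 0.07, -0.057, 0.05], [0, 0, -71.6, 0.41, 0.0794, -0.057, 0.05], [0, 0, -71.6, 0.41, 0.0794, -0.057, 0.05]])

```text
clock: 36.5
position: [0.6409, -0.1132, 0.3044]
ee_rot: [1.0, -0.003, -0.004, -0.0]
ft_force: [0.3, -1.1, -1.4]
grip_width: 0.587
```

Request:
move_arm(moves=[[0, 0, 0, 0, 0, 0, 0.05], [0, 0, 0, 0, 0, 0, 0.05], [0, 0, 0, 0, 0, 0, 0.05]])

```text
clock: 36.8
position: [0.6418, -0.1016, 0.3077]
ee_rot: [1.0, 0.001, -0.002, -0.002]
ft_force: [0.5, -0.2, -0.8]
grip_width: 0.582
```

```bash
cat >> h.py <<'E'
def tabw(c,z,rad=40,th=45):
    """wrist view: dark tab near world xy c: centroid and PCA axis mapped to plane z"""
    P=cams.camera_params("wrist"); im=cams.camera("wrist"); u,v=proj("wrist",(*c,z),P)
    n,l,s,ce=cv2.connectedComponentsWithStats((im.max(2)<th).astype(np.uint8)); r=[]
    for i in range(1,n):
        if 100<s[i,4]<6000 and np.hypot(*(ce[i]-(u,v)))<rad:
            q=np.argwhere(l==i)[:,::-1].astype(float); w=np.linalg.svd(q-q.mean(0),full_matrices=False)[2][0]; w*=np.sign(w[1])
            r.append((ce[i].round(1).tolist(),s[i,2:5].tolist(),w.round(3).tolist(),atz(ray("wrist",ce[i],P),z).round(4).tolist()))
    return (u.round(1),v.round(1)),r
E
python3 - <<'E'
from h import *
o=manip.get_obs(); print(np.round(o["position"],4))
print(tabw((.642,-.103),.214)); w=cams.camera("wrist")[:,:,::-1]; cv2.imwrite("pics/w11.png",w)
print(jog((.642,-.103,.206),0.0)[0])
E
```

```text
[ 0.6418 -0.1016  0.3077]
((np.float64(323.9), np.float64(203.4)), [([326.2, 182.0], [43, 80, 1774], [-0.009, 1.0], [0.6438, -0.0853, 0.214])])
[-0.2, 0.2, 0.1, 0.0004, 0.0012, 0.1021]
```

Request:
move_arm(moves=[[0, 0, 0, 0.001, 0.001, 0.03, 0.05], [0, 0, 0, 0.001, 0.001, 0.06, 0.05], [0, 0, 0, 0.001, 0.001, 0.085, 0.05], [0, 0, 0, 0.001, 0.001, 0.102, 0.05], [0, 0, 0, 0.001, 0.001, 0.102, 0.05], [0, 0, 0, 0.001, 0.001, 0.102, 0.0], [0, 0, 0, 0.001, 0.001, 0.102, 0.0], [0, 0, 0, 0.001, 0.001, 0.102, 0.0], [0, 0, 0, 0.001, 0.001, 0.102, 0.0], [0, 0, 0, 0.001, 0.001, 0.102, 0.0]], grip_force=40)

```text
clock: 37.9
position: [0.6432, -0.1045, 0.2069]
ee_rot: [1.0, -0.0, -0.001, -0.002]
ft_force: [2.0, -0.7, 0.3]
grip_width: 0.113
```

Request:
move_arm(moves=[[0, 0, 0, 0, 0, -0.003, 0], [0, 0, 0, 0, 0, -0.006, 0], [0, 0, 0, 0, 0, -0.009, 0], [0, 0, 0, 0, 0, -0.012, 0], [0, 0, 0, 0, 0, -0.015, 0], [0, 0, 0, 0, 0, -0.018, 0], [0, 0, 0, 0, 0, -0.022, 0], [0, 0, 0, 0, 0, -0.026, 0], [0, 0, 0, 0, 0, -0.028, 0], [0, 0, 0, 0, 0, -0.028, 0]])

```text
clock: 38.9
position: [0.6429, -0.1044, 0.2347]
ee_rot: [1.0, -0.0, -0.002, -0.002]
ft_force: [0.5, 0.2, -3.7]
grip_width: 0.111
```

```bash
python3 - <<'E'
from h import *
for p in [(.53,-.104,.235),(.47,.12,.235),(.431,.322,.235),(.431,.322,.15),(.431,.322,.134)]: print(jog(p,.102)[0])
E
```

```text
[-0.2, 0.2, -5.9, -0.1129, -0.0004, -0.0]
[-0.2, 0.2, -5.9, -0.1729, -0.2244, 0.0009]
[-0.2, 0.2, -5.9, -0.2119, -0.4264, 0.0017]
[-0.2, 0.2, -5.9, -0.2117, -0.4261, 0.0867]
[-0.2, 0.2, -5.9, -0.2116, -0.4261, 0.1027]
```

Request:
move_arm(moves=[[0, 0, 0, -0.03, 0, 0, 0], [0, 0, 0, -0.06, 0, 0, 0], [0, 0, 0, -0.09, 0, 0, 0], [0, 0, -2, -0.115, -0.03, 0, 0], [0, 0, -5.9, -0.13, -0.075, 0, 0], [0, 0, -5.9, -0.145, -0.12, 0, 0], [0, 0, -5.9, -0.16, -0.17, 0, 0], [0, 0, -5.9, -0.173, -0.22, 0, 0], [0, 0, -5.9, -0.182, -0.27, 0, 0], [0, 0, -5.9, -0.192, -0.32, 0, 0]])

```text
clock: 39.9
position: [0.4511, 0.2118, 0.2363]
ee_rot: [0.999, 0.051, -0.001, -0.002]
ft_force: [0.4, -0.2, -3.5]
grip_width: 0.112
```

```bash
python3 - <<'E'
from h import *
o=manip.get_obs(); print(np.round(o["position"],4),np.round(o["ft_force"],1))
for p in [(.431,.322,.235),(.431,.322,.139)]: print(jog(p,.102)[0])
t=cams.camera("top")[:,:,::-1]; print(blobs(t,285,150,95,35))
E
```

```text
[0.4511 0.2118 0.2363] [ 0.4 -0.2 -3.5]
[-0.2, 0.1, 0.0, -0.0087, -0.1117, 0.0017]
[-0.2, 0.1, 0.0, -0.0085, -0.1114, 0.0977]
[([367.6, 163.0], 30, [10, 5]), ([341.0, 165.4], 33, [9, 4])]
```

Request:
move_arm(moves=[[0, 0, 0, -0.004, -0.045, 0, 0], [0, 0, 0, -0.008, -0.085, 0.01, 0], [0, 0, 0, -0.0085, -0.107, 0.03, 0], [0, 0, 0, -0.0085, -0.107, 0.06, 0], [0, 0, 0, -0.0085, -0.107, 0.08, 0], [0, 0, 0, -0.0085, -0.107, 0.09, 0], [0, 0, 0, -0.0085, -0.107, 0.094, 0], [0, 0, 0, -0.0085, -0.107, 0.097, 0], [0, 0, 0, -0.0085, -0.107, 0.099, 0], [0, 0, 0, -0.0085, -0.107, 0.1, 0]])

```text
clock: 40.95
position: [0.4325, 0.3161, 0.137]
ee_rot: [0.999, 0.051, -0.001, -0.002]
ft_force: [-0.6, 0.5, -3.0]
grip_width: 0.114
```

Request:
move_arm(moves=[[0, 0, 0, 0, 0, 0.001, 0], [0, 0, 0, 0, 0, 0.002, 0], [0, 0, 0, 0, 0, 0.002, 0]])

```text
clock: 41.25
position: [0.4322, 0.316, 0.1346]
ee_rot: [0.999, 0.051, -0.001, -0.002]
ft_force: [0.1, -0.5, -3.5]
grip_width: 0.105
```

Request:
move_arm(moves=[[0, 0, 0, 0, 0, 0.001, 0], [0, 0, 0, 0, 0, 0.002, 0], [0, 0, 0, 0, 0, 0.002, 0]])

```text
clock: 41.55
position: [0.4326, 0.3164, 0.1345]
ee_rot: [0.999, 0.051, -0.001, -0.002]
ft_force: [-5.4, -5.1, 17.5]
grip_width: 0.11
```

Request:
move_arm(moves=[[0, 0, 0, 0, 0, 0.001, 0], [0, 0, 0, 0, 0, 0.002, 0], [0, 0, 0, 0, 0, 0.002, 0]])

```text
clock: 41.85
position: [0.4333, 0.317, 0.1345]
ee_rot: [0.999, 0.051, 0.0, -0.002]
ft_force: [-8.0, -9.2, 37.7]
grip_width: 0.11
```

Request:
move_arm(moves=[[0, 0, 0, 0, 0, -0.003, 0], [0, 0, 0, 0, 0, -0.0035, 0], [0, 0, 0, 0, 0, -0.0035, 0], [0, 0, 0, 0, 0, -0.0035, 0.02], [0, 0, 0, 0, 0, -0.0035, 0.05], [0, 0, 0, 0, 0, -0.0035, 0.05], [0, 0, 0, 0, 0, -0.03, 0.05], [0, 0, 0, 0, 0, -0.08, 0.05], [0, 0, 0, 0, 0, -0.13, 0.05], [0, 0, 0, 0, 0, -0.165, 0.05]])

```text
clock: 42.85
position: [0.4327, 0.316, 0.2986]
ee_rot: [0.999, 0.052, -0.001, -0.002]
ft_force: [1.0, 0.5, -0.5]
grip_width: 0.582
```

```bash
python3 - <<'E'
from h import *
o=manip.get_obs(); print(np.round(o["position"],4),np.round(o["ft_force"],1))
print(tabw((.433,.317),.141))
t=cams.camera("top")[:,:,::-1]; 
for b in blobs(t,285,150,95,35): print(b, [atz(ray("top",b[0]),z).round(3).tolist() for z in (.21,.22)])
print(jog((.640,-.183,.31),0.03)[0])
E
```

```text
[0.4327 0.316  0.2986] [ 1.   0.5 -0.5]
((np.float64(324.2), np.float64(181.1)), [([337.9, 149.3], [25, 37, 133], [0.36, 0.933], [0.443, 0.3503, 0.141]), ([324.1, 181.1], [47, 39, 522], [0.073, 0.997], [0.4329, 0.317, 0.141])])
([367.6, 163.0], 30, [10, 5]) [[0.646, -0.273, 0.21], [0.644, -0.272, 0.22]]
([341.1, 165.2], 34, [9, 5]) [[0.637, -0.183, 0.21], [0.635, -0.183, 0.22]]
[-0.4, -0.2, 4.2, 0.1537, 0.5185, -0.0128]
```

Request:
move_arm(moves=[[0, 0, 4.2, 0.01, 0.045, -0.013, 0.05], [0, 0, 4.2, 0.025, 0.09, -0.013, 0.05], [0, 0, 4.2, 0.04, 0.135, -0.013, 0.05], [0, 0, 4.2, 0.053, 0.18, -0.013, 0.05], [0, 0, 4.2, 0.066, 0.225, -0.013, 0.05], [0, 0, 4.2, 0.08, 0.27, -0.013, 0.05], [0, 0, 4.2, 0.093, 0.315, -0.013, 0.05], [0, 0, 4.2, 0.106, 0.36, -0.013, 0.05], [0, 0, 4.2, 0.12, 0.405, -0.013, 0.05], [0, 0, 4.2, 0.134, 0.45, -0.013, 0.05]])

```text
clock: 43.95
position: [0.6125, -0.1204, 0.3053]
ee_rot: [1.0, 0.015, -0.002, -0.002]
ft_force: [0.3, 0.1, 0.4]
grip_width: 0.585
```

Request:
move_arm(moves=[[0, 0, 0, 0.017, 0.04, 0, 0.05], [0, 0, 0, 0.018, 0.068, 0, 0.05], [0, 0, 0, 0.018, 0.068, 0, 0.05], [0, 0, 0, 0.018, 0.068, 0, 0.05]])

```text
clock: 44.35
position: [0.632, -0.186, 0.3048]
ee_rot: [1.0, 0.014, -0.002, -0.002]
ft_force: [0.0, 0.7, -0.2]
grip_width: 0.584
```

```bash
python3 - <<'E'
from h import *
o=manip.get_obs(); print(np.round(o["position"],4),np.round(o["ft_force"],1))
w=cams.camera("wrist")[:,:,::-1]; cv2.imwrite("pics/w12.png",w)
for th in (30,45,60): print(th,tabw((.638,-.183),.213,th=th))
print(jog((.638,-.183,.206),0.03)[0])
E
```

```text
[ 0.632  -0.186   0.3048] [ 0.   0.7 -0.2]
30 ((np.float64(331.1), np.float64(200.4)), [([330.1, 206.6], [14, 53, 630], [0.039, 0.999], [0.6374, -0.1883, 0.213])])
45 ((np.float64(330.9), np.float64(200.8)), [([331.5, 208.8], [32, 63, 759], [0.161, 0.987], [0.6387, -0.1897, 0.213])])
60 ((np.float64(330.8), np.float64(200.8)), [([332.6, 193.8], [59, 126, 2327], [0.043, 0.999], [0.6392, -0.1771, 0.213]), ([301.0, 174.3], [6, 47, 124], [0.04, 0.999], [0.6139, -0.162, 0.213])])
[-0.2, 0.2, 0.1, 0.0061, -0.0008, 0.1001]
```

Request:
move_arm(moves=[[0, 0, 0, 0.006, -0.001, 0.03, 0.05], [0, 0, 0, 0.006, -0.001, 0.06, 0.05], [0, 0, 0, 0.006, -0.001, 0.085, 0.05], [0, 0, 0, 0.006, -0.001, 0.1, 0.05], [0, 0, 0, 0.006, -0.001, 0.1, 0.05], [0, 0, 0, 0.006, -0.001, 0.1, 0.0], [0, 0, 0, 0.006, -0.001, 0.1, 0.0], [0, 0, 0, 0.006, -0.001, 0.1, 0.0], [0, 0, 0, 0.006, -0.001, 0.1, 0.0], [0, 0, 0, 0.006, -0.001, 0.1, 0.0]])

```text
clock: 45.55
position: [0.6383, -0.1843, 0.2066]
ee_rot: [1.0, 0.015, -0.001, -0.002]
ft_force: [1.9, 1.0, -0.1]
grip_width: 0.113
```

Request:
move_arm(moves=[[0, 0, 0, 0, 0, -0.004, 0], [0, 0, 0, 0, 0, -0.008, 0], [0, 0, 0, 0, 0, -0.012, 0], [0, 0, 0, 0, 0, -0.016, 0], [0, 0, 0, 0, 0, -0.02, 0], [0, 0, 0, 0, 0, -0.025, 0], [0, 0, 0, 0, 0, -0.03, 0], [0, 0, 0, 0, 0, -0.035, 0], [0, 0, 0, 0, 0, -0.04, 0], [0, 0, 0, 0, 0, -0.046, 0]])

```text
clock: 46.55
position: [0.6379, -0.1846, 0.2523]
ee_rot: [1.0, 0.015, -0.002, -0.002]
ft_force: [0.1, 0.2, -2.5]
grip_width: 0.112
```

```bash
python3 - <<'E'
from h import *
o=manip.get_obs(); print(np.round(o["position"],4),np.round(o["ft_force"],1))
for p in [(.53,-.185,.255),(.49,.0,.255),(.4405,.2275,.255)]: print(jog(p,.102)[0])
E
```

```text
[ 0.6379 -0.1846  0.2523] [ 0.1  0.2 -2.5]
[-0.2, 0.2, -4.2, -0.1078, -0.0028, -0.0023]
[-0.2, 0.2, -4.2, -0.1423, -0.1889, -0.0015]
[-0.2, 0.2, -4.2, -0.1851, -0.4177, -0.0005]
```

Request:
move_arm(moves=[[0, 0, 0, -0.03, 0, 0, 0], [0, 0, 0, -0.06, 0, 0, 0], [0, 0, 0, -0.09, -0.003, 0, 0], [0, 0, -2, -0.11, -0.03, 0, 0], [0, 0, -4.2, -0.12, -0.075, 0, 0], [0, 0, -4.2, -0.13, -0.12, 0, 0], [0, 0, -4.2, -0.138, -0.17, 0, 0], [0, 0, -4.2, -0.147, -0.215, 0, 0], [0, 0, -4.2, -0.156, -0.265, 0, 0], [0, 0, -4.2, -0.165, -0.31, 0, 0]])

```text
clock: 47.55
position: [0.463, 0.1227, 0.2543]
ee_rot: [0.999, 0.052, -0.001, -0.001]
ft_force: [0.6, 0.8, -2.8]
grip_width: 0.111
```

Request:
move_arm(moves=[[0, 0, 0, -0.004, -0.04, 0, 0], [0, 0, 0, -0.009, -0.08, 0, 0], [0, 0, 0, -0.0125, -0.107, 0, 0], [0, 0, 0, -0.0125, -0.107, 0, 0], [0, 0, 0, -0.0125, -0.107, 0, 0]])

```text
clock: 48.05
position: [0.4403, 0.2259, 0.2543]
ee_rot: [0.999, 0.052, -0.002, -0.002]
ft_force: [0.1, -0.2, -3.6]
grip_width: 0.112
```

```bash
python3 - <<'E'
from h import *
o=manip.get_obs(); print(np.round(o["position"],4),np.round(o["ft_force"],1))
for p in [(.4405,.2245,.2),(.4405,.2245,.1375)]: print(jog(p,.102)[0])
E
```

```text
[0.4403 0.2259 0.2543] [ 0.1 -0.2 -3.6]
[-0.2, 0.2, 0.1, 0.0002, 0.0016, 0.0543]
[-0.2, 0.2, 0.1, 0.0004, 0.0018, 0.1168]
```

Separation to A is 91 mm. Lowering to just above the floor, then a gentle contact.

Request:
move_arm(moves=[[0, 0, 0, 0, 0.002, 0.03, 0], [0, 0, 0, 0, 0.002, 0.06, 0], [0, 0, 0, 0, 0.002, 0.085, 0], [0, 0, 0, 0, 0.002, 0.1, 0], [0, 0, 0, 0, 0.002, 0.108, 0], [0, 0, 0, 0, 0.002, 0.113, 0], [0, 0, 0, 0, 0.002, 0.116, 0], [0, 0, 0, 0, 0.002, 0.1175, 0], [0, 0, 0, 0, 0.002, 0.119, 0], [0, 0, 0, 0, 0.002, 0.119, 0]])

```text
clock: 49.05
position: [0.4403, 0.2241, 0.1353]
ee_rot: [0.999, 0.051, -0.001, -0.002]
ft_force: [-0.6, -0.1, -2.7]
grip_width: 0.107
```

Request:
move_arm(moves=[[0, 0, 0, 0, 0, 0.0005, 0], [0, 0, 0, 0, 0, 0.001, 0], [0, 0, 0, 0, 0, 0.001, 0]])

```text
clock: 49.35
position: [0.4402, 0.224, 0.1341]
ee_rot: [0.999, 0.051, -0.002, -0.002]
ft_force: [0.5, -0.7, -2.5]
grip_width: 0.11
```

Request:
move_arm(moves=[[0, 0, 0, 0, 0, 0.0005, 0], [0, 0, 0, 0, 0, 0.001, 0], [0, 0, 0, 0, 0, 0.001, 0]])

```text
clock: 49.65
position: [0.4402, 0.2239, 0.133]
ee_rot: [0.999, 0.051, -0.002, -0.002]
ft_force: [-0.6, 0.1, -2.7]
grip_width: 0.113
```

Request:
move_arm(moves=[[0, 0, 0, 0, 0, 0.0007, 0], [0, 0, 0, 0, 0, 0.0015, 0], [0, 0, 0, 0, 0, 0.0015, 0]])

```text
clock: 49.95
position: [0.4401, 0.2239, 0.1314]
ee_rot: [0.999, 0.051, -0.002, -0.002]
ft_force: [0.5, 0.2, -3.2]
grip_width: 0.112
```

Request:
move_arm(moves=[[0, 0, 0, 0, 0, 0.0007, 0], [0, 0, 0, 0, 0, 0.0015, 0], [0, 0, 0, 0, 0, 0.0015, 0]])

```text
clock: 50.25
position: [0.4402, 0.2241, 0.1301]
ee_rot: [0.999, 0.051, -0.002, -0.002]
ft_force: [-0.4, 0.4, -1.0]
grip_width: 0.117
```

Request:
move_arm(moves=[[0, 0, 0, 0, 0, 0.0003, 0], [0, 0, 0, 0, 0, 0.0003, 0.012], [0, 0, 0, 0, 0, 0.0003, 0.02], [0, 0, 0, 0, 0, 0.0, 0.05], [0, 0, 0, 0, 0, 0, 0.05], [0, 0, 0, 0, 0, -0.03, 0.05], [0, 0, 0, 0, 0, -0.08, 0.05], [0, 0, 0, 0, 0, -0.13, 0.05], [0, 0, 0, 0, 0, -0.17, 0.05], [0, 0, 0, 0, 0, -0.17, 0.05]])

```text
clock: 51.25
position: [0.4425, 0.2248, 0.3054]
ee_rot: [0.999, 0.051, 0.002, -0.003]
ft_force: [-0.7, 0.6, -0.3]
grip_width: 0.583
```

```bash
python3 - <<'E'
from h import *
o=manip.get_obs(); print(np.round(o["position"],4),np.round(o["ft_force"],1))
print(tabw((.440,.224),.141,th=30))
t=cams.camera("top")[:,:,::-1]; cv2.imwrite("pics/t13.png",t)
for b in blobs(t,285,150,95,35): print(b, [atz(ray("top",b[0]),z).round(3).tolist() for z in (.225,.235)])
print(jog((.642,-.266,.33),0.2)[0])
E
```

```text
[0.4425 0.2248 0.3054] [-0.7  0.6 -0.3]
((np.float64(320.4), np.float64(181.0)), [([321.5, 179.7], [11, 36, 322], [0.001, 1.0], [0.441, 0.2255, 0.141])])
([368.7, 161.2], 30, [11, 5]) [[0.65, -0.275, 0.225], [0.647, -0.274, 0.235]]
[-0.2, 0.1, -5.6, 0.1496, 0.5074, -0.0315]
```

Request:
move_arm(moves=[[0, 0, 0, 0.01, 0.045, -0.03, 0.05], [0, 0, 0, 0.025, 0.09, -0.03, 0.05], [0, 0, 0, 0.04, 0.135, -0.03, 0.05], [0, 0, 0, 0.053, 0.18, -0.03, 0.05], [0, 0, 0, 0.066, 0.225, -0.03, 0.05], [0, 0, 0, 0.08, 0.27, -0.03, 0.05], [0, 0, 0, 0.093, 0.315, -0.03, 0.05], [0, 0, 0, 0.106, 0.36, -0.03, 0.05], [0, 0, -3, 0.12, 0.405, -0.03, 0.05], [0, 0, -5.6, 0.134, 0.45, -0.03, 0.05]])

```text
clock: 52.35
position: [0.6204, -0.2123, 0.3259]
ee_rot: [0.995, 0.101, -0.003, -0.002]
ft_force: [0.8, 0.9, 0.4]
grip_width: 0.582
```

Request:
move_arm(moves=[[0, 0, 0, 0.015, 0.035, 0, 0.05], [0, 0, 0, 0.021, 0.058, 0, 0.05], [0, 0, 0, 0.021, 0.058, 0, 0.05], [0, 0, 0, 0.021, 0.058, 0, 0.05]])

```text
clock: 52.75
position: [0.6524, -0.2628, 0.3255]
ee_rot: [0.995, 0.1, -0.003, -0.003]
ft_force: [-0.7, 0.5, -0.3]
grip_width: 0.586
```

```bash
python3 - <<'E'
from h import *
o=manip.get_obs(); print(np.round(o["position"],4),np.round(o["ft_force"],1))
w=cams.camera("wrist")[:,:,::-1]
for th in (22,30): print(th,tabw((.645,-.270),.236,th=th))
cv2.imwrite("pics/w14.png",w[60:330,170:480].repeat(2,0).repeat(2,1))
E
```

```text
[ 0.6524 -0.2628  0.3255] [-0.7  0.5 -0.3]
22 ((np.float64(312.7), np.float64(210.4)), [([314.7, 223.5], [16, 57, 673], [0.063, 0.998], [0.6487, -0.2807, 0.236])])
30 ((np.float64(312.6), np.float64(210.4)), [([314.4, 223.7], [17, 56, 751], [0.061, 0.998], [0.6486, -0.2811, 0.236])])
```

View pics/w14.png

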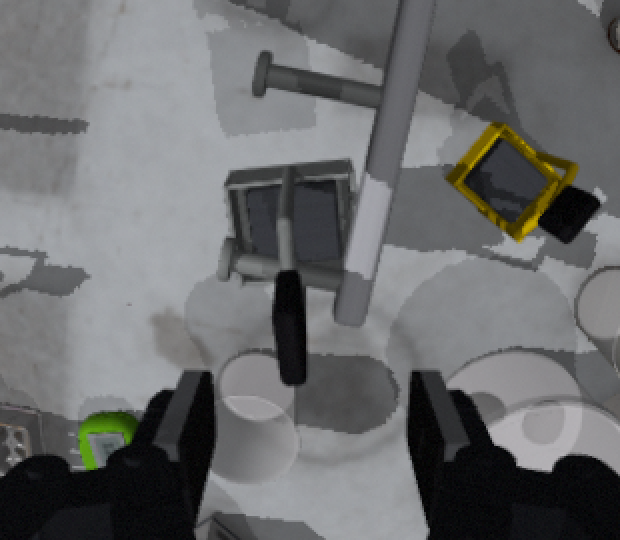

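```bash
python3 - <<'E'
from h import *
print(jog((.648,-.271,.229),0.25)[0])
E
```

```text
[-0.3, 0.2, -2.7, -0.0059, 0.0086, 0.0986]
```

Request:
move_arm(moves=[[0, 0, -2.7, -0.006, 0.0085, 0.02, 0.04], [0, 0, -2.7, -0.006, 0.0085, 0.05, 0.04], [0, 0, -2.7, -0.006, 0.0085, 0.08, 0.04], [0, 0, -2.7, -0.006, 0.0085, 0.098, 0.04], [0, 0, -2.7, -0.006, 0.0085, 0.098, 0.04], [0, 0, -2.7, -0.006, 0.0085, 0.098, 0.02], [0, 0, -2.7, -0.006, 0.0085, 0.098, 0.0], [0, 0, -2.7, -0.006, 0.0085, 0.098, 0.0], [0, 0, -2.7, -0.006, 0.0085, 0.098, 0.0], [0, 0, -2.7, -0.006, 0.0085, 0.098, 0.0]])

```text
clock: 53.9
position: [0.6484, -0.272, 0.2302]
ee_rot: [0.992, 0.124, -0.001, -0.002]
ft_force: [1.6, 2.1, -0.4]
grip_width: 0.112
```

Request:
move_arm(moves=[[0, 0, 0, 0, -0.0005, -0.005, 0], [0, 0, 0, 0, -0.001, -0.01, 0], [0, 0, 0, 0, -0.0015, -0.015, 0], [0, 0, 0, 0, -0.002, -0.02, 0], [0, 0, 0, 0, -0.003, -0.026, 0], [0, 0, 0, 0, -0.004, -0.032, 0], [0, 0, 0, 0, -0.005, -0.038, 0], [0, 0, 0, 0, -0.006, -0.044, 0], [0, 0, 0, 0, -0.006, -0.05, 0], [0, 0, 0, 0, -0.006, -0.05, 0]])

```text
clock: 54.9
position: [0.6468, -0.267, 0.2807]
ee_rot: [0.992, 0.123, -0.001, -0.001]
ft_force: [0.1, 0.3, -3.4]
grip_width: 0.109
```

Request:
move_arm(moves=[[0, 0, 0, 0, 0, -0.006, 0], [0, 0, 0, 0, 0, -0.012, 0], [0, 0, 0, 0, 0, -0.018, 0], [0, 0, 0, 0, 0, -0.024, 0], [0, 0, 0, 0, 0, -0.03, 0], [0, 0, 0, 0, 0, -0.033, 0], [0, 0, 0, 0, 0, -0.033, 0]])

```text
clock: 55.6
position: [0.647, -0.2668, 0.3133]
ee_rot: [0.992, 0.124, -0.001, -0.002]
ft_force: [0.3, -0.1, -3.3]
grip_width: 0.118
```

```bash
python3 - <<'E'
from h import *
o=manip.get_obs(); print(np.round(o["position"],4),np.round(o["ft_force"],1))
for p,y in [((.53,-.262,.314),.25),((.53,-.262,.314),.102),((.49,-.05,.27),.102),((.4500,.1325,.26),.102)]: print(jog(p,y)[0])
E
```

```text
[ 0.647  -0.2668  0.3133] [ 0.3 -0.1 -3.3]
[-0.2, 0.1, -0.1, -0.1123, -0.0334, -0.0004]
[-0.2, 0.1, 8.4, -0.1123, -0.0334, -0.0004]
[-0.2, 0.1, 8.4, -0.099, -0.2485, 0.0444]
[-0.2, 0.1, 8.4, -0.093, -0.4352, 0.0551]
```

Request:
move_arm(moves=[[0, 0, 0, -0.03, -0.009, 0, 0], [0, 0, 0, -0.06, -0.018, 0, 0], [0, 0, 0, -0.09, -0.027, 0, 0], [0, 0, 4, -0.11, -0.05, 0, 0], [0, 0, 8.4, -0.11, -0.09, 0.01, 0], [0, 0, 8.4, -0.108, -0.135, 0.02, 0], [0, 0, 8.4, -0.105, -0.18, 0.03, 0], [0, 0, 8.4, -0.1, -0.225, 0.04, 0], [0, 0, 8.4, -0.099, -0.27, 0.045, 0], [0, 0, 8.4, -0.098, -0.315, 0.05, 0]])

```text
clock: 56.6
position: [0.4735, 0.0165, 0.2639]
ee_rot: [0.999, 0.051, -0.002, -0.001]
ft_force: [0.8, -0.0, -3.7]
grip_width: 0.111
```

```bash
python3 - <<'E'
from h import *
o=manip.get_obs(); print(np.round(o["position"],4),np.round(o["ft_force"],1))
for p in [(.45,.1325,.26),(.45,.1325,.15)]: print(jog(p,.102)[0])
E
```

```text
[0.4735 0.0165 0.2639] [ 0.8 -0.  -3.7]
[-0.2, 0.2, -0.0, -0.0116, -0.1178, 0.0043]
[-0.2, 0.2, -0.0, -0.0113, -0.1175, 0.1143]
```

Request:
move_arm(moves=[[0, 0, 0, -0.004, -0.04, 0, 0], [0, 0, 0, -0.009, -0.08, 0, 0], [0, 0, 0, -0.0115, -0.113, 0.01, 0], [0, 0, 0, -0.0115, -0.113, 0.04, 0], [0, 0, 0, -0.0115, -0.113, 0.07, 0], [0, 0, 0, -0.0115, -0.113, 0.095, 0], [0, 0, 0, -0.0115, -0.113, 0.11, 0], [0, 0, 0, -0.0115, -0.113, 0.118, 0], [0, 0, 0, -0.0115, -0.113, 0.12, 0], [0, 0, 0, -0.0115, -0.113, 0.12, 0]])

```text
clock: 57.6
position: [0.4513, 0.1265, 0.1451]
ee_rot: [0.999, 0.051, -0.001, -0.002]
ft_force: [-1.0, 0.6, -2.7]
grip_width: 0.116
```

Request:
move_arm(moves=[[0, 0, 0, 0, 0, 0.002, 0], [0, 0, 0, 0, 0, 0.004, 0], [0, 0, 0, 0, 0, 0.006, 0], [0, 0, 0, 0, 0, 0.006, 0]])

```text
clock: 58.0
position: [0.4511, 0.1263, 0.1386]
ee_rot: [0.999, 0.051, -0.002, -0.002]
ft_force: [0.2, -0.9, -2.7]
grip_width: 0.112
```

Request:
move_arm(moves=[[0, 0, 0, 0, 0, 0.001, 0], [0, 0, 0, 0, 0, 0.002, 0], [0, 0, 0, 0, 0, 0.002, 0]])

```text
clock: 58.3
position: [0.4511, 0.1264, 0.1366]
ee_rot: [0.999, 0.051, -0.002, -0.002]
ft_force: [-0.0, 1.3, -3.1]
grip_width: 0.116
```

Request:
move_arm(moves=[[0, 0, 0, 0, 0, 0.001, 0], [0, 0, 0, 0, 0, 0.0015, 0], [0, 0, 0, 0, 0, 0.0015, 0]])

```text
clock: 58.6
position: [0.4511, 0.1264, 0.1351]
ee_rot: [0.999, 0.051, -0.002, -0.002]
ft_force: [-0.7, 0.0, -3.3]
grip_width: 0.109
```

Request:
move_arm(moves=[[0, 0, 0, 0, 0, 0.001, 0], [0, 0, 0, 0, 0, 0.0015, 0], [0, 0, 0, 0, 0, 0.0015, 0]])

```text
clock: 58.9
position: [0.451, 0.1263, 0.1336]
ee_rot: [0.999, 0.051, -0.002, -0.002]
ft_force: [0.4, -0.2, -3.3]
grip_width: 0.104
```

Request:
move_arm(moves=[[0, 0, 0, 0, 0, 0.001, 0], [0, 0, 0, 0, 0, 0.0015, 0], [0, 0, 0, 0, 0, 0.0015, 0]])

```text
clock: 59.2
position: [0.451, 0.1264, 0.1321]
ee_rot: [0.999, 0.051, -0.002, -0.002]
ft_force: [0.3, 0.1, -2.9]
grip_width: 0.113
```

Request:
move_arm(moves=[[0, 0, 0, 0, 0, 0.001, 0], [0, 0, 0, 0, 0, 0.0015, 0], [0, 0, 0, 0, 0, 0.0015, 0]])

```text
clock: 59.5
position: [0.451, 0.1264, 0.1306]
ee_rot: [0.999, 0.051, -0.002, -0.002]
ft_force: [-0.2, 0.8, -4.2]
grip_width: 0.111
```

Request:
move_arm(moves=[[0, 0, 0, 0, 0, 0.001, 0], [0, 0, 0, 0, 0, 0.0015, 0], [0, 0, 0, 0, 0, 0.0015, 0]])

```text
clock: 59.8
position: [0.451, 0.1264, 0.1291]
ee_rot: [0.999, 0.051, -0.002, -0.002]
ft_force: [0.1, -0.4, -3.9]
grip_width: 0.11
```

Request:
move_arm(moves=[[0, 0, 0, 0, 0, 0.001, 0], [0, 0, 0, 0, 0, 0.002, 0], [0, 0, 0, 0, 0, 0.002, 0]])

```text
clock: 60.1
position: [0.4514, 0.1267, 0.128]
ee_rot: [0.999, 0.051, -0.001, -0.002]
ft_force: [-3.2, -0.9, 6.4]
grip_width: 0.113
```

Request:
move_arm(moves=[[0, 0, 0, 0, 0, -0.0006, 0], [0, 0, 0, 0, 0, -0.0006, 0], [0, 0, 0, 0, 0, -0.0006, 0.012], [0, 0, 0, 0, 0, -0.0006, 0.018], [0, 0, 0, 0, 0, -0.0006, 0.03], [0, 0, 0, 0, 0, -0.0006, 0.05], [0, 0, 0, 0, 0, -0.0006, 0.05], [0, 0, 0, 0, 0, -0.03, 0.05], [0, 0, 0, 0, 0, -0.08, 0.05], [0, 0, 0, 0, 0, -0.13, 0.05]])

```text
clock: 61.1
position: [0.4508, 0.126, 0.2585]
ee_rot: [0.999, 0.051, -0.002, -0.002]
ft_force: [1.8, 0.1, -0.2]
grip_width: 0.583
```

Request:
move_arm(moves=[[0, 0, 0, 0, 0, -0.04, 0.05], [0, 0, 0, 0.0, 0.04, -0.05, 0.05], [0, 0, 0, 0.0, 0.09, -0.05, 0.05], [0, 0, 0, 0.0, 0.14, -0.05, 0.05], [0, 0, 0, 0.0, 0.19, -0.05, 0.05], [0, 0, 0, 0.0, 0.24, -0.05, 0.05], [0, 0, 0, 0.0, 0.28, -0.05, 0.05], [0, 0, 0, 0.0, 0.28, -0.05, 0.05], [0, 0, 0, 0.0, 0.28, -0.05, 0.05]])

```text
clock: 62.0
position: [0.4799, -0.1532, 0.3058]
ee_rot: [0.999, 0.05, -0.002, -0.002]
ft_force: [0.4, 0.2, -0.1]
grip_width: 0.588
```

```bash
python3 - <<'E'
from h import *
o=manip.get_obs(); print(o["clock"],np.round(o["position"],4),np.round(o["ft_force"],1))
for k in range(2):
    t=cams.camera("top")[:,:,::-1]; s=cams.camera("scene")[:,:,::-1]
    bt=blobs(t,185,195,95,55); bs=blobs(s,200,220,140,110)
    print("top",[(b,atz(ray("top",b[0]),.141).round(3).tolist()) for b in bt]); print("scene",[(b,atz(ray("scene",b[0]),.141).round(3).tolist()) for b in bs])
cv2.imwrite("pics/t15.png",t);cv2.imwrite("pics/s15.png",s)
for n,c in dict(A=(.433,.317),B=(.441,.2245),C=(.451,.128)).items(): print(n,proj("top",(*c,.141)).round(1),proj("scene",(*c,.141)).round(1))
t0=cv2.imread("pics/top0.png")
for n,(x,y,w,h) in dict(timer=(413,192,28,26),beaker=(390,155,28,30),look=(375,240,30,30),y1=(343,248,26,26),y2=(335,120,25,28)).items():
    print(n,np.abs(t[y:y+h,x:x+w].astype(int)-t0[y:y+h,x:x+w]).mean().round(1))
E
```

```text
62.0 [ 0.4799 -0.1532  0.3058] [ 0.4  0.2 -0.1]
top [(([247.2, 220.0], 26, [9, 4]), [0.449, 0.141, 0.141]), (([223.6, 222.2], 22, [9, 3]), [0.44, 0.224, 0.141]), (([197.2, 224.2], 26, [11, 3]), [0.432, 0.316, 0.141])]
scene [(([234.3, 230.6], 91, [7, 16]), [0.625, 0.184, 0.141]), (([263.3, 231.2], 135, [17, 17]), [0.558, 0.129, 0.141]), (([247.8, 235.1], 74, [8, 17]), [0.579, 0.172, 0.141]), (([286.4, 249.5], 96, [9, 16]), [0.449, 0.143, 0.141]), (([209.7, 256.5], 16, [5, 5]), [0.591, 0.307, 0.141]), (([268.0, 266.8], 104, [9, 16]), [0.438, 0.228, 0.141]), (([212.3, 279.1], 58, [10, 8]), [0.516, 0.36, 0.141]), (([245.4, 286.1], 114, [10, 17]), [0.431, 0.32, 0.141]), (([214.0, 290.4], 38, [9, 6]), [0.481, 0.384, 0.141])]
top [(([247.2, 220.0], 26, [9, 4]), [0.449, 0.141, 0.141]), (([223.5, 222.2], 24, [9, 4]), [0.44, 0.224, 0.141]), (([197.2, 224.2], 24, [10, 3]), [0.432, 0.316, 0.141])]
scene [(([234.3, 230.6], 91, [7, 16]), [0.625, 0.184, 0.141]), (([263.2, 231.3], 136, [17, 17]), [0.558, 0.129, 0.141]), (([247.8, 234.9], 74, [8, 17]), [0.58, 0.171, 0.141]), (([286.4, 249.5], 95, [9, 16]), [0.449, 0.143, 0.141]), (([209.5, 256.5], 15, [5, 5]), [0.591, 0.308, 0.141]), (([268.0, 266.8], 104, [9, 16]), [0.438, 0.228, 0.141]), (([212.3, 279.1], 58, [10, 8]), [0.516, 0.36, 0.141]), (([245.4, 286.0], 115, [10, 17]), [0.431, 0.319, 0.141]), (([213.9, 290.3], 39, [9, 7]), [0.481, 0.384, 0.141])]
A [196.9 223.9] [245.5 285.2]
B [223.4 222. ] [268.2 265.6]
C [251.  219.6] [289.5 246.7]
timer 15.3
beaker 11.7
look 2.4
y1 6.4
y2 2.4
```

```bash
python3 - <<'E'
from h import *
for n,t,s in (("A",(197.2,224.2),(245.4,286.)),("B",(223.5,222.2),(268.,266.8)),("C",(247.2,220.),(286.4,249.5))):
    p,e=tri([ray("top",t),ray("scene",s)]); print(n,p.round(3),round(e,4))
for f in ("top0","t10","t13","t15"):
    im=cv2.imread(f"pics/{f}.png"); h=cv2.cvtColor(im,cv2.COLOR_BGR2HSV)
    for nm,a,b in (("green",(45,120,60),(75,255,255)),("yellow",(22,150,80),(33,255,255)),("purple",(125,100,40),(150,255,255))):
        n,l,s,c=cv2.connectedComponentsWithStats(cv2.inRange(h,a,b)); print(f,nm,[(c[i].round(1).tolist(),int(s[i,4])) for i in range(1,n) if s[i,4]>15])
g=lambda f:cv2.imread(f"pics/{f}.png",0)
for f in ("t6","t10","t13","t15"):
    print("beaker",f,cv2.phaseCorrelate(g("top0")[155:190,385:420].astype(np.float32),g(f)[155:190,385:420].astype(np.float32)))
E
```

```text
A [0.433 0.317 0.138] 0.0007
B [0.441 0.225 0.137] 0.0004
C [0.45  0.142 0.14 ] 0.0004
top0 green [([425.6, 205.7], 144)]
top0 yellow [([343.8, 137.7], 67), ([355.0, 131.8], 17), ([362.2, 257.4], 47), ([349.7, 260.5], 48)]
top0 purple [([389.1, 254.1], 139)]
t10 green [([425.2, 205.9], 133)]
t10 yellow [([344.0, 137.4], 70), ([355.0, 132.6], 22), ([362.1, 256.8], 47), ([349.8, 260.8], 50)]
t10 purple [([389.0, 254.0], 141)]
t13 green [([425.2, 205.9], 133)]
t13 yellow [([342.1, 135.8], 57), ([362.0, 257.0], 47), ([349.8, 260.7], 49)]
t13 purple [([389.1, 254.1], 136)]
t15 green [([425.1, 205.8], 139)]
t15 yellow [([344.0, 137.8], 71), ([354.9, 131.8], 18), ([362.0, 256.9], 48), ([350.6, 266.0], 22)]
t15 purple [([389.0, 253.9], 131)]
beaker t6 ((-0.05871091202546452, -0.07025896371929008), 0.7338413079211741)
beaker t10 ((-0.04310637068874712, -0.010616776368721048), 0.7551123314065697)
beaker t13 ((0.025607112732728865, -0.06780667774872029), 0.741519272879318)
beaker t15 ((0.049807929915452576, -0.11346946179150663), 0.7315304183665617)
```

```bash
python3 -c "
from workcell import manip
print(manip.hand_in())"
```

```text
the job is handed in; nothing more can be done
None
```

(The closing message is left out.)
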